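Hang up the setting gauge, then close the specimen jaws on their dowels and hold them shut

TASK

The specimen fixture on the bench has just been lined up: take the steel setting gauge out of the lower jaw's slot and hang it by its eye on the free peg of the gauge stand. Then set the loose upper jaw on the lower jaw's two dowels, press it down against the lift springs until the two faces meet fully, and keep holding it pressed shut for the tester's zero reading: you finish while still holding it, do not let go. Leave the other gauge hanging and everything else on the bench where it is.

Things in the scene. Friction and masses are not known exactly. Their poses are not given: they have to be found in the camera images.
- gauge_center (a point): Setting gauge: flat steel plate 40 wide x 8 thick x 110 mm tall, 0.24 kg, standing upright in the lower jaw's slot (14 mm deep, 1 mm play on each face). This point: its centre, 55 mm above its lower edge; at the start its top is 96 mm above the jaw face. x: along the 40 mm width, y: through the thickness, z: up to the eye. Its two side edges, 40 mm apart, are free to grip from above.
- gauge_eye (a point): Centre of the setting gauge's eye: a round 18 mm through hole along the gauge's y axis, 37 mm above gauge_center, 18 mm below the top edge. Axes as gauge_center. When hung, it lies about 5 mm below the peg's axis.
- free_peg (a point): Middle of the stand's free peg: a level steel peg of 8 mm diameter with a 12 mm collar at its tip, its axis 170 mm above the bench. It sticks out 50 mm from the cross-bar and points along this frame's -x: the tip is 25 mm away at -x, the front of the cross-bar 25 mm at +x. z is up.
- stand: Gauge stand, fixed: foot 110 (x) x 150 (y) x 12 mm, a post, and a cross-bar 20 (x) x 150 (y) x 24 mm high whose top is 182 mm above the bench. Origin: centre of the foot's underside; same axes as free_peg. Two equal pegs at y = +55 mm (the free one) and y = -55 mm (occupied), pointing to -x.
- thin_eye (a point): Bystander: eye of a smaller gauge (24 x 6 x 80 mm steel plate, 12 mm eye 12 mm below its top) hanging on the stand's other peg, 110 mm from the free one. It stays there.
- upper_tang (a point): Upper jaw, loose, standing on the bench: aluminium block 56 (x) x 120 (y) x 28 mm high, on its top in the middle an upright tang 20 (x) x 40 (y) x 42 mm to grip; 0.55 kg +-15 %; a grip of 40 to 60 N is ample. This point: inside the tang, 52 mm above the jaw's underside, 24 mm above the block's top, 18 mm below the tang's top. z up, y along the 120 mm.
- upper_face (a point): Centre of the upper jaw's parting face (its underside), axes as upper_tang. Two through holes of 12 mm diameter at y = +42 and -42 mm take the dowels; a 10 mm slot crosses the face in the middle. It fits either way round.
- lower_face (a point): Centre of the lower jaw's parting face (its top), 52 mm above the bench. Fixed aluminium block 56 (x) x 120 (y) x 40 mm on a 90 x 170 x 12 mm base plate. z up. Two steel dowels, 10 mm diameter, at y = +42 and -42 mm stand 22 mm above the face, the upper 9 mm tapering to a 4 mm tip. A slot 10 mm wide, 14 mm deep runs along x at y = 0.
- lower_jaw: The lower jaw; origin: centre of its base plate's underside, axes as lower_face. Four small brass spring plungers stand 6 mm above the face (x = +-17, y = +-20 mm) and keep the upper jaw about 5 mm clear when nobody presses. They push with 4 N in all when out, 16 N when fully down: from carrying the jaw free to faces meeting, the force on the tool changes by about 16 N; 20 N is right.
- bottle_mid (a point): Bystander: clear wash bottle, 60 mm diameter, 150 mm tall; this point is half-way up.
- weight_mid (a point): Bystander: brass calibration weight, 48 mm diameter, 64 mm tall; this point is half-way up.
- caliper_mid (a point): Bystander: digital caliper lying flat, 230 mm long, 14 mm high; this point is its middle.
- driver_grip (a point): Bystander: screwdriver lying on the bench; this point is in its handle.

How it is judged:
On the way:
1. the setting gauge hangs by its eye on the free peg, let go (x of gauge_eye in the frame of free_peg between -0.024 and 0.024 m and y of gauge_eye in the frame of free_peg between -0.009 and 0.009 m and z of gauge_eye in the frame of free_peg between -0.01 and 0.003 m and angle between gauge_eye's own z axis and vertical below 0.35 rad and contact force between gauge and stand above 0.8 N and contact force between each of the arm, the fingers and gauge below 0.1 N), for 0.3 s.
At the end, for the whole second after the job is handed in: Gauge hanging by its eye on the free peg (24 mm along, 9 mm sideways, 10 mm in height), untouched; upper jaw on the dowels (3 mm, 0.05 rad), faces within 1.5 mm, pressed with over 10 N, at rest, still held by the robot. Small gauge and bystanders within 30 mm of where they were (all of step 1 and horizontal distance between upper_face and lower_face below 0.003 m and z of upper_face in the frame of lower_face between -0.003 and 0.0015 m and angle between the y axis of upper_face and the y axis of lower_face, either way round below 0.05 rad and angle between upper_face's own z axis and vertical below 0.04 rad and contact force between upper_jaw and lower_jaw above 10 N and linear speed of upper_jaw below 0.01 m/s and contact force between any of the fingers, the arm and upper_jaw above 3 N); the arm keeps its last pose, push and grip.
It fails at once if the small gauge falls off its peg (distance of thin_eye from where it was at the start of the episode above 0.03 m).
It fails at once if the bottle is knocked away (distance of bottle_mid from where it was at the start of the episode above 0.03 m).
It fails at once if the calibration weight is knocked away (distance of weight_mid from where it was at the start of the episode above 0.03 m).
It fails at once if the caliper is knocked away (distance of caliper_mid from where it was at the start of the episode above 0.03 m).
It fails at once if the screwdriver is knocked away (distance of driver_grip from where it was at the start of the episode above 0.03 m).
It also fails if it takes over 70 s, if anything falls off the work surface, if the arm or the gripper's body presses on something with over 40 N, if the wrist force passes 120 N, or if a joint passes its speed limit or range.

ROBOT

A 6-joint arm with a two-finger parallel gripper is mounted at the origin on the work surface. World frame = base frame: x ahead of the robot, y to its left, z up, the work surface at z = 0. Lengths are in m, angles in rad, forces in N, time in s.
With the tool pointing down it reaches from about 0.325 to 0.75 m from the base axis. Payload 7.6 kg.
Tool frame: the origin (TCP) lies at the very end of the fingers, on their centre line; the grasp point (between the pads) lies 19 mm behind it (bot.grip_point_offset is the distance from the TCP to the grasp point, in m); x points along the fingers, y is the direction in which the jaws open and shut, and the axes are right-handed (so a half turn about x gives the same grasp; the last joint's range is limited). The gripper opens to 85 mm and grips with 20 to 120 N. Pads are 22 mm wide; open, the fingers measure 114 mm over their backs; the gripper's body (76 mm by 85 mm) begins 54 mm behind the grasp point. The pads swing forward as they close: fully open they stand 13 mm farther back than shut.
Start: joints at [1.202, 0.052, 1.401, -0, 1.689, -0.07], TCP at [0.155, 0.502, 0.231] pointing down, gripper open.
Joint ranges: [-2.9, 2.9], [-0.91, 2.17], [0.12, 2.37], [-1.06, 4.2], [0.26, 2.73], [-2.93, 2.93]. Speed limits (rad/s): [2.57, 2.57, 3.01, 3.14, 3.14, 3.14].

INTERFACE

Orientations are given as a unit quaternion [x, y, z, w].
In Python, from bench import bot gives the robot as it stands. The module is installed in compiled form; this text tells all that it offers.
- The arm moves only by the tool apply_moves, never from a script. Its argument "series" is a list that holds one entry, the list of rows, each a list of 4 numbers: the shift along the tool's x, y, z in units of 30 mm (1.0 is 30 mm), then the turn about the tool's x in rad. A call has exactly 5 rows; each row is the pose to reach, as a shift and turn from the pose commanded when the call began, along the tool's axes at that moment; what a row does not reach only later rows make up. A row lasts 1/10 s, in which the tool goes at most 50 mm and 8.59 degrees, less where a joint would pass 70% of its speed; a pose out of reach is approached as far as the arm can. A call with a gripper value outside its range is refused whole. "jaw" is the finger opening in mm, from 0 to 85.4, set as the call begins (left out, the last holds). The fingers move at their own pace and stop on an object; the grip force is fixed at half the most. Time passes only in rows, so rows that repeat a pose let the fingers close, or fill a call up. It gives the time, the measured TCP pose, the force and the opening at its end, in the units of the state.
- bot.read_state(): the state, without advancing time (a new reading comes with each control period).
- bot.camera(name): name is "scene" or "top" or "wrist"; returns the picture (400x640x3 uint8, blue, green, red); there is no depth.
- bot.calibration(name): a dict with "mtx" (3x3 intrinsics, pixels), "R" (3x3) and "t" (3): a world point X has camera coordinates R X + t; the wrist camera has in their place "hand_eye" (4x4, takes a point from camera to tool coordinates, whose origin is the TCP and whose axes are the tool frame's). Camera axes: x right, y down, z forward; pixel columns grow to the right and rows downward; lengths in m; the calibration is good to about 2 mm. The wrist camera is an equidistant fisheye: a pixel r from the principal point sees the ray r / f radians off the axis. A picture is of the moment at which its call begins: read the wrist's pose just before it. calibration takes no time and is no camera call.
- bot.hand_in(): hands the job in, once; it reports no verdict.
The state is a dict: "clock": time; "joint_positions": joint angles; "qd": joint speeds; "joint_efforts": joint torques, N m; "tool_pos": TCP position; "tcp_rot": TCP orientation; "ft_force": force on the tool from outside, world axes, zero at the start; "ft_torque": the same for the moment, N m; "opening": finger opening in m.
Only numpy, scipy, OpenCV 4.12 (cv2) and the standard library are available. Lean on these libraries where they do the work, as an engineer would, in place of code of your own. Each camera call takes 0.05 s, during which the arm holds its last target.

## Working session

There is one attempt and no reset: what is moved stays moved. The work goes in short steps, Python scripts to look and compute and a tool call to move; the robot and the scene stay as the last step left them, time stands still between calls to the robot, and variables do not carry over. Pictures are saved under pics/ and viewed, and the job is handed in when it is done.

Besides the shell and the picture viewer there is one more tool, called after "Request:" as name(argument=value, ...), one argument or row to a line, values as JSON. apply_moves: Moves the arm, as the interface text tells. Its arguments: {"type":"object","properties":{"series":{"type":"array","items":{"type":"array","items":{"type":"array","items":{"type":"number"}}}},"jaw":{"type":"number"}},"required":["series"]}

```bash
ls; mkdir -p pics; python3 - <<'E'
from bench import bot
import cv2
s=bot.read_state()
for k,v in s.items(): print(k,v)
print(bot.grip_point_offset)
for n in ("scene","top","wrist"):
    im=bot.camera(n); cv2.imwrite(f"pics/{n}0.png",im)
    c=bot.calibration(n)
    for k,v in c.items(): print(n,k,v)
E
```

```text
pics
clock 0.0
joint_positions [ 1.20169384e+00  5.28417810e-02  1.40176537e+00 -4.83429474e-06
  1.68853769e+00 -7.03077672e-02]
qd [ 5.14926278e-04 -8.37153383e-04  8.75068033e-05 -1.00756943e-03
 -9.05081578e-05  1.30537536e-03]
joint_efforts [-6.92413960e-04 -3.81670117e+01 -3.60181475e+01 -1.71623410e-04
  6.16149206e-03  8.14429927e-05]
tool_pos [0.15441964 0.50146659 0.23044926]
tcp_rot [ 0.10471156  0.69934799 -0.10578348  0.6991121 ]
ft_force [-0.03055896 -0.32557004 -0.08068544]
ft_torque [-0.02499728 -0.02392906  0.04525935]
opening 0.08574303341976657
0.0187
scene mtx [[502.13421039   0.         319.70159324]
 [  0.         502.13421039 199.23581907]
 [  0.           0.           1.        ]]
scene R [[ 0.80746069  0.58966912 -0.01724992]
 [ 0.35880788 -0.51412222 -0.77906049]
 [-0.46825648  0.62287132 -0.62671141]]
scene t [-0.50038694 -0.11475915  1.48028188]
top mtx [[409.31612633   0.         322.0998387 ]
 [  0.         409.31612633 198.6065576 ]
 [  0.           0.           1.        ]]
top R [[-1.11728564e-02 -9.99935697e-01 -1.94167724e-03]
 [-9.90730032e-01  1.13328618e-02 -1.35371970e-01]
 [ 1.35385269e-01  4.11186381e-04 -9.90792945e-01]]
top t [-0.01326654  0.61409993  1.11499748]
wrist mtx [[309.70691629   0.         319.54275704]
 [  0.         309.70691629 199.15090062]
 [  0.           0.           1.        ]]
wrist hand_eye [[ 3.66938626e-04 -2.60582570e-01  9.65451495e-01 -1.41955182e-01]
 [ 9.99999802e-01 -3.98868138e-04 -4.87726872e-04  1.11260568e-03]
 [ 5.12180962e-04  9.65451483e-01  2.60582372e-01 -6.48685937e-02]
 [ 0.00000000e+00  0.00000000e+00  0.00000000e+00  1.00000000e+00]]
```

View pics/scene0.png

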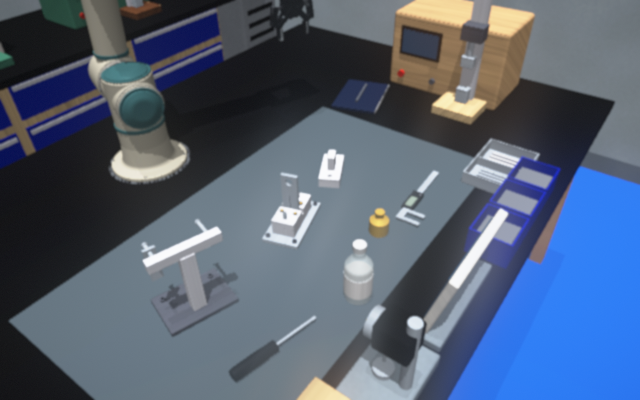

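View pics/top0.png

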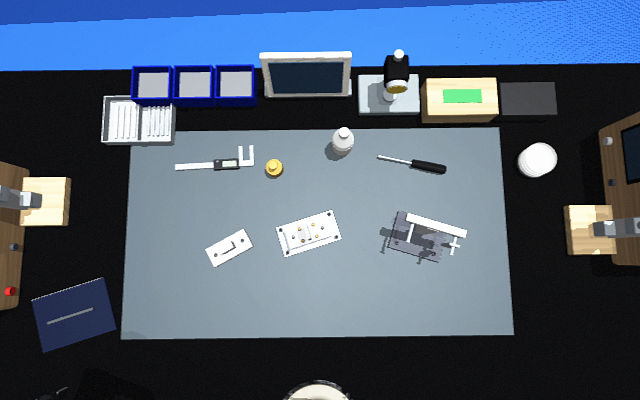

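View pics/wrist0.png

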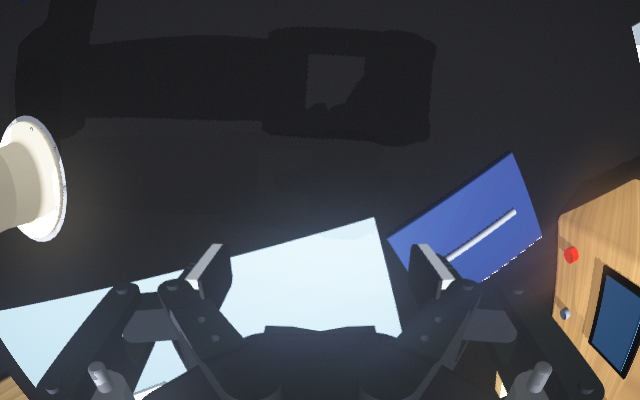

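```bash
python3 - <<'E'
import cv2
t=cv2.imread("pics/top0.png"); s=cv2.imread("pics/scene0.png")
def crop(im,x0,y0,x1,y1,f,n): cv2.imwrite("pics/"+n,cv2.resize(im[y0:y1,x0:x1],None,fx=f,fy=f,interpolation=cv2.INTER_CUBIC))
crop(t,195,195,355,275,5,"c_t1.png")
crop(t,370,195,480,275,7,"c_t2.png")
crop(s,255,140,355,250,5,"c_s1.png")
crop(s,130,210,250,335,4.5,"c_s2.png")
E
```

```text
(no output)
```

View pics/c_t1.png

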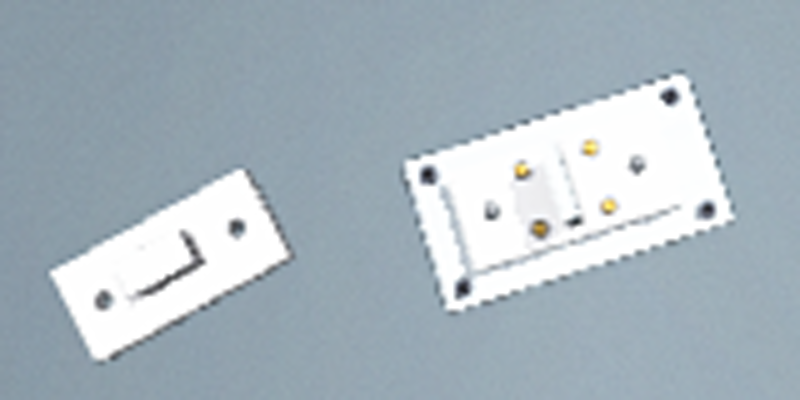

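View pics/c_t2.png

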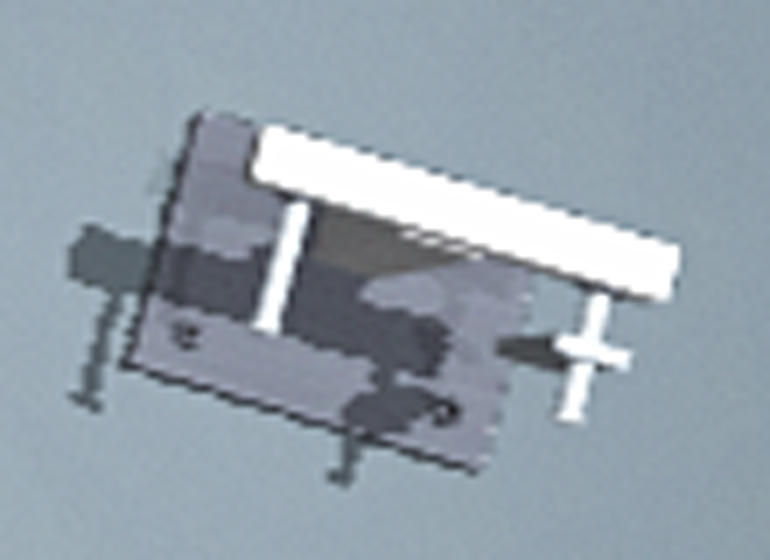

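View pics/c_s1.png

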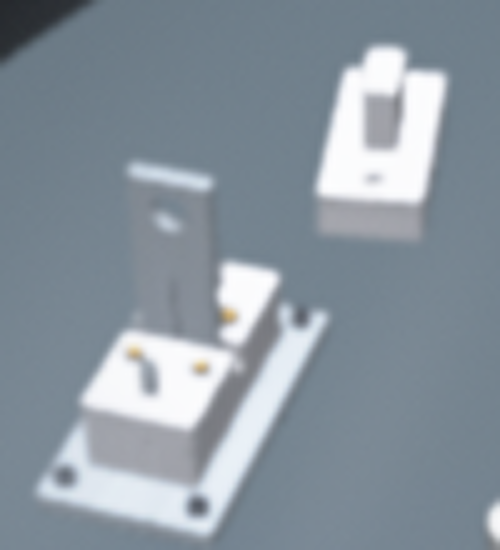

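View pics/c_s2.png

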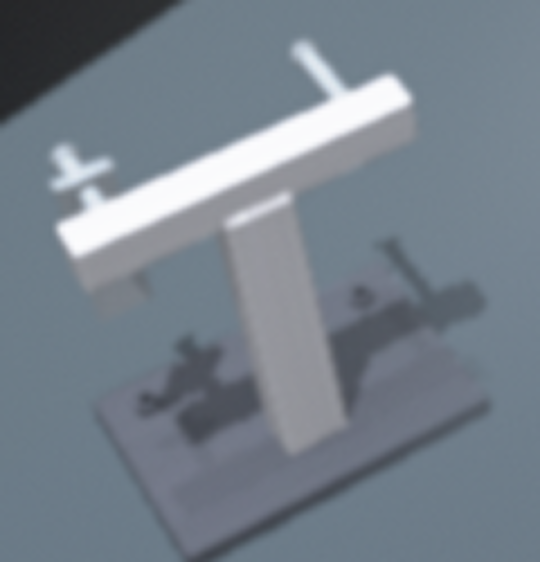

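```bash
cat > h.py <<'E'
import numpy as np, cv2
from scipy.optimize import least_squares
from scipy.spatial.transform import Rotation as Ro
from bench import bot
def proj(name,P,T=None):
    P=np.atleast_2d(P); c=bot.calibration(name); K=c["mtx"]
    if name!="wrist":
        X=P@np.array(c["R"]).T+c["t"]; return X[:,:2]/X[:,2:]*[K[0,0],K[1,1]]+[K[0,2],K[1,2]]
    he=np.array(c["hand_eye"]); M=np.linalg.inv(T@he)
    X=P@M[:3,:3].T+M[:3,3]; r=np.hypot(X[:,0],X[:,1]); th=np.arctan2(r,X[:,2])
    return X[:,:2]/r[:,None]*(th*K[0,0])[:,None]+[K[0,2],K[1,2]]
def pose(s):
    T=np.eye(4);T[:3,:3]=Ro.from_quat(s["tcp_rot"]).as_matrix();T[:3,3]=s["tool_pos"];return T
def W(p,L):
    L=np.atleast_2d(L);c,s=np.cos(p[2]),np.sin(p[2]);return L@np.array([[c,s,0],[-s,c,0],[0,0,1]])+[p[0],p[1],0]
def fit(obs,p0):
    # obs: list of (cam,T,Local pts,pix)
    f=lambda p:np.concatenate([(proj(c,W(p,L),T)-u).ravel() for c,T,L,u in obs])
    r=least_squares(f,p0,loss="soft_l1",f_scale=1.0); return r.x,f(r.x).reshape(-1,2)
E
cat > fit0.py <<'E'
from h import *
def cr(a,f,x,y): return (np.array(a,float)+.5)/f-.5+[x,y]
t1=lambda a:cr(a,5,195,195); t2=lambda a:cr(a,7,370,195); s1=lambda a:cr(a,5,255,140); s2=lambda a:cr(a,4.5,130,210)
A=np.array
low=[("top",None,A([[.045,.085,.012],[.045,-.085,.012],[-.045,-.085,.012],[-.045,.085,.012],[0,.042,.074],[0,-.042,.074],[.017,.02,.058],[.017,-.02,.058],[-.017,-.02,.058],[-.017,.02,.058]]),
 t1([(405,160),(687,75),(733,215),(450,312),(490,210),(638,163),(522,170),(590,147),(610,206),(540,229)])),
("scene",None,A([[.045,-.085,.012],[-.045,-.085,.012],[.028,-.06,.052],[-.028,-.06,.052],[.045,.085,.012]]),s1([(210,535),(40,490),(190,428),(85,402),(328,315)]))]
up=[("top",None,A([[.028,.06,.028],[.028,-.06,.028],[-.028,-.06,.028],[-.028,.06,.028],[0,.042,.028],[0,-.042,.028]]),
 t1([(50,270),(243,170),(293,258),(100,360),(103,300),(236,228)])),
("scene",None,A([[.028,-.06,.028],[-.028,-.06,.028],[.028,.06,.028],[-.028,.06,.028]]),s1([(424,205),(318,193),(447,72),(345,68)]))]
h=.075
st=[("top",None,A([[.01,.075,.182],[.01,-.075,.182],[-.01,-.075,.182],[-.01,.075,.182],[-.06,.055,.172],[-.06,-.055,.172]]),
 t2([(265,125),(680,245),(668,300),(250,180),(265,330),(570,420)])),
("scene",None,A([[.01,.075,.182],[.01,-.075,.182],[-.01,-.075,.182],[-.01,.075,.182]]),s2([(412,102),(80,258),(58,228),(390,75)]))]
for n,o,p in (("low",low,(.5,.03,.2)),("up",up,(.5,.2,.4)),("stand(bar)",st,(.5,-.3,-.2))):
  for oo in (o,o[:1],o[1:]):
    x,r=fit(oo,p); print(n,x.round(4)); 
    if oo is o: print(r.round(1).tolist())
E
python3 fit0.py
```

```text
low [0.5192 0.0211 0.3005]
[[-0.5, 0.4], [-0.6, -0.6], [-0.1, 1.2], [-0.2, 0.2], [-0.1, -0.1], [-0.2, -0.2], [-0.3, -0.2], [-0.1, -0.1], [-0.3, -0.1], [-0.2, -0.2], [-0.0, 0.2], [-1.4, 1.0], [0.2, 0.4], [-1.0, 0.8], [-0.0, 0.2]]
low [0.5191 0.0204 0.2967]
low [0.519  0.0233 0.2957]
up [0.4803 0.2449 0.4897]
[[0.4, 0.3], [-0.3, -0.2], [-1.2, -0.4], [-0.7, -0.0], [-0.0, -0.0], [-0.0, -0.1], [-0.7, -0.3], [-0.3, 0.6], [-0.6, 1.3], [0.3, 0.8]]
up [0.4801 0.244  0.485 ]
up [0.4794 0.2478 0.4973]
stand(bar) [ 0.5271 -0.2992 -0.2932]
[[-0.1, -0.2], [-0.1, -0.4], [-0.3, -0.4], [0.0, -0.3], [-0.2, 0.3], [-0.4, -0.0], [0.1, -0.6], [-1.1, 0.1], [-0.5, 0.3], [0.1, -0.1]]
stand(bar) [ 0.5267 -0.2996 -0.2952]
stand(bar) [ 0.5276 -0.2987 -0.2909]
```

```bash
cat >> h.py <<'E'
def plan(xyz,yaw,show=True):
    """target TCP pos, target world yaw of tool y axis (mod pi chosen nearest)"""
    s=bot.read_state();T=pose(s);R=T[:3,:3]
    cy=np.arctan2(R[1,1],R[0,1]); d=(yaw-cy+np.pi/2)%np.pi-np.pi/2
    sh=R.T@(np.array(xyz)-T[:3,3])/.03
    print("clk",round(s["clock"],2),"pos",T[:3,3].round(4),"xaxis",R[:,0].round(4),"yaw",round(cy,4),"q",np.round(s["joint_positions"],2),"F",np.round(s["ft_force"],2),"op",round(s["opening"],4))
    print("shift",sh.round(3),"turn",round(-d,4),"dist",round(float(np.linalg.norm(sh)*.03),4))
E
python3 - <<'E'
from h import *
p=(.5192,.0207,.298); print("gauge top",W(p,[0,0,.148]))
print("low slot",p)
st=(.5269,-.2994,-.294); print("peg mid,tip",W(st,[[-.035,.055,.17],[-.06,.055,.17]]))
plan([.5192,.0207,.25],.298)
E
```

```text
gauge top [[0.5192 0.0207 0.148 ]]
low slot (0.5192, 0.0207, 0.298)
peg mid,tip [[ 0.50933983 -0.23661752  0.17      ]
 [ 0.48541252 -0.22937294  0.17      ]]
clk 0.15 pos [0.1544 0.5015 0.2307] xaxis [-4.e-04 -1.e-03 -1.e+00] yaw 1.272 q [ 1.2   0.05  1.4   0.    1.69 -0.07] F [ 0.84  0.66 -0.54] op 0.0853
shift [ -0.632 -11.739  16.338] turn 0.974 dist 0.6039
```

Request:
apply_moves(
  series=[
    [[-0.63, -11.74, 16.34, 0.97], [-0.63, -11.74, 16.34, 0.97], [-0.63, -11.74, 16.34, 0.97], [-0.63, -11.74, 16.34, 0.97], [-0.63, -11.74, 16.34, 0.97]],
  ],
)

```text
clock: 0.65
tool_pos: [0.3062, 0.3009, 0.239]
tcp_rot: [0.356, 0.611, -0.356, 0.611]
ft_force: [1.2, 1.4, -0.7]
opening: 0.0855
```

```bash
python3 - <<'E'
from h import *
plan([.5192,.0207,.25],.298)
E
```

```text
clk 0.65 pos [0.3062 0.3009 0.239 ] xaxis [ 1.e-04  1.e-04 -1.e+00] yaw 0.5163 q [ 0.69 -0.23  1.65  0.    1.72  0.17] F [ 1.15  1.38 -0.69] op 0.0855
shift [-0.365  1.565 11.629] turn 0.2183 dist 0.3522
```

Request:
apply_moves(
  series=[
    [[-0.36, 1.56, 11.6, 0.22], [-0.36, 1.56, 11.6, 0.22], [-0.36, 1.56, 11.6, 0.22], [-0.36, 1.56, 11.6, 0.22], [-0.36, 1.56, 11.6, 0.22]],
  ],
)

```text
clock: 1.15
tool_pos: [0.4587, 0.1027, 0.2468]
tcp_rot: [0.419, 0.569, -0.419, 0.569]
ft_force: [1.2, 1.1, 0.3]
opening: 0.0855
```

```bash
python3 - <<'E'
from h import *
plan([.5192,.0207,.25],.298)
E
```

```text
clk 1.15 pos [0.4587 0.1027 0.2468] xaxis [ 1.e-04  2.e-04 -1.e+00] yaw 0.3018 q [ 0.14 -0.11  1.53  0.    1.72 -0.16] F [1.21 1.05 0.35] op 0.0855
shift [-0.107  1.114  3.208] turn 0.0038 dist 0.1019
```

Request:
apply_moves(
  series=[
    [[-0.1, 1.1, 3.2, 0], [-0.1, 1.1, 3.2, 0], [-0.1, 1.1, 3.2, 0], [-0.1, 1.1, 3.2, 0], [-0.1, 1.1, 3.2, 0]],
  ],
)

```text
clock: 1.65
tool_pos: [0.5175, 0.0236, 0.2497]
tcp_rot: [0.419, 0.57, -0.419, 0.569]
ft_force: [0.2, 0.5, -0.3]
opening: 0.0853
```

```bash
python3 - <<'E'
from h import *
plan([.5192,.0207,.25],.298)
np.save("T1.npy",pose(bot.read_state()))
cv2.imwrite("pics/w1.png",bot.camera("wrist"))
E
```

```text
clk 1.65 pos [0.5175 0.0236 0.2497] xaxis [-4.e-04  4.e-04 -1.e+00] yaw 0.3028 q [-0.03  0.03  1.39  0.    1.72 -0.33] F [ 0.24  0.46 -0.31] op 0.0853
shift [-0.011  0.025  0.108] turn 0.0048 dist 0.0033
```

View pics/w1.png

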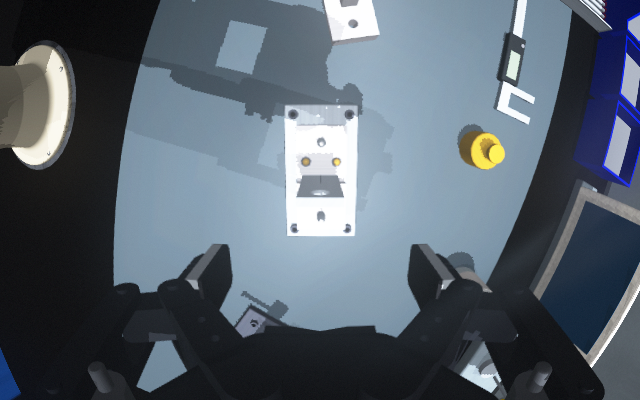

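```bash
python3 - <<'E'
from h import *
T=np.load("T1.npy"); p=(.5192,.0207,.298)
L=np.array([[.045,.085,.012],[.045,-.085,.012],[-.045,-.085,.012],[-.045,.085,.012],[0,.042,.074],[0,-.042,.074],[.017,.02,.058],[-.017,.02,.058],[.02,-.004,.148],[-.02,-.004,.148],[.02,.004,.148],[-.02,.004,.148]])
print(proj("wrist",W(p,L),T).round(1)); print(proj("wrist",T[:3,3],T), T[:3,:3].round(3))
im=cv2.imread("pics/w1.png")[90:250,270:370]
cv2.imwrite("pics/w1c.png",cv2.resize(im,None,fx=3.7,fy=3.7,interpolation=cv2.INTER_CUBIC)); 
E
```

```text
[[356.5 105.4]
 [352.9 237.2]
 [285.  236.9]
 [282.4 105.1]
 [319.2 144.2]
 [318.9 222. ]
 [334.8 163.1]
 [303.5 163. ]
 [343.1 208.2]
 [294.5 208. ]
 [343.4 198.8]
 [294.4 198.6]]
[[316.81084878 252.56979035]] [[-0.     0.955  0.298]
 [ 0.     0.298 -0.955]
 [-1.    -0.    -0.001]]
```

View pics/w1c.png

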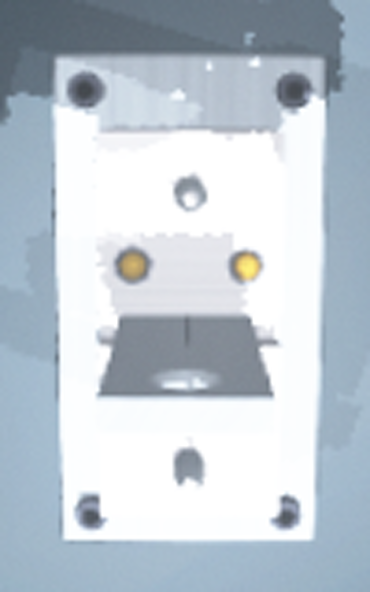

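Request:
apply_moves(
  series=[
    [[1.0, 0.02, 0.1, 0.005], [2.2, 0.02, 0.1, 0.005], [3.4, 0.02, 0.1, 0.005], [4.4, 0.02, 0.1, 0.005], [4.9, 0.02, 0.1, 0.005]],
  ],
  jaw=60,
)

```text
clock: 2.2
tool_pos: [0.5175, 0.0215, 0.1]
tcp_rot: [0.419, 0.57, -0.421, 0.568]
ft_force: [-0.1, -0.9, 1.0]
opening: 0.0603
```

```bash
python3 - <<'E'
from h import *
plan([.5192,.0207,.103],.298)
cv2.imwrite("pics/w2.png",bot.camera("wrist"))
E
```

```text
clk 2.2 pos [0.5175 0.0215 0.1   ] xaxis [-3.8e-03  3.0e-04 -1.0e+00] yaw 0.2992 q [-0.03  0.12  1.6   0.    1.43 -0.33] F [-0.14 -0.94  1.03] op 0.0603
shift [-0.1    0.046  0.044] turn 0.0012 dist 0.0036
```

View pics/w2.png

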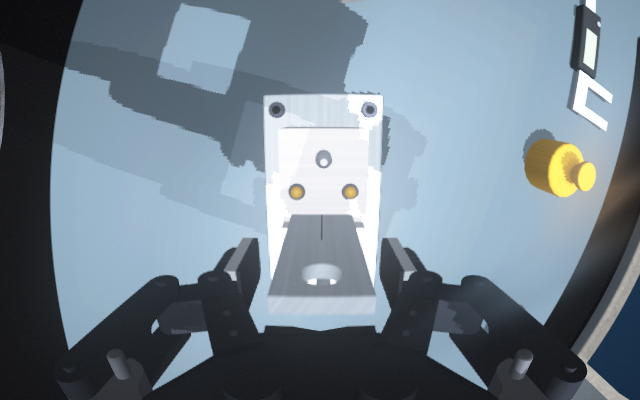

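Request:
apply_moves(
  series=[
    [[-0.1, 0.04, 0.04, 0], [-0.1, 0.04, 0.04, 0], [-0.1, 0.04, 0.04, 0], [-0.1, 0.04, 0.04, 0], [-0.1, 0.04, 0.04, 0]],
  ],
  jaw=20,
)

```text
clock: 2.75
tool_pos: [0.5216, 0.0194, 0.1072]
tcp_rot: [0.421, 0.568, -0.42, 0.569]
ft_force: [-1.7, 0.6, 4.6]
opening: 0.0393
```

Request:
apply_moves(
  series=[
    [[-0.2, 0, 0, 0], [-0.4, 0, 0, 0], [-0.8, 0, 0, 0], [-1.4, 0, 0, 0], [-2, 0, 0, 0]],
  ],
)

```text
clock: 3.25
tool_pos: [0.5208, 0.0193, 0.1669]
tcp_rot: [0.42, 0.569, -0.421, 0.568]
ft_force: [0.9, 1.0, -1.8]
opening: 0.0394
```

```bash
python3 - <<'E'
from h import *
plan([.5192,.0207,.103],.298)
np.save("T3.npy",pose(bot.read_state()))
cv2.imwrite("pics/w3.png",bot.camera("wrist"))
E
```

```text
clk 3.25 pos [0.5208 0.0193 0.1669] xaxis [-3.e-04  1.e-04 -1.e+00] yaw 0.2969 q [-0.03  0.07  1.51  0.    1.56 -0.33] F [ 0.86  0.97 -1.8 ] op 0.0394
shift [ 2.131 -0.036 -0.061] turn -0.0011 dist 0.064
```

View pics/w3.png

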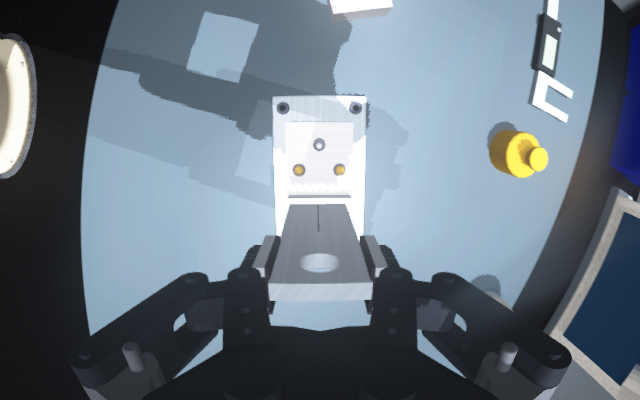

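```bash
python3 - <<'E'
from h import *
I=np.eye(4)
a=np.linspace(0,2*np.pi,8,endpoint=False)
for e in (-.0228,-.020,-.026):
  P=np.c_[e+.009*np.sin(a),.009*np.cos(a),-.004+0*a]
  q=proj("wrist",P,I); print(e,"face rim", q[:,0].min().round(1),q[:,0].max().round(1),q[:,1].min().round(1),q[:,1].max().round(1))
  print(proj("wrist",[[e-.018,-.02,-.004],[e-.018,.02,-.004],[e-.018,.02,.004],[e-.018,-.02,.004],[e+.092,.02,-.004],[e+.092,-.02,-.004]],I).round(1).tolist())
im=cv2.imread("pics/w3.png")[190:330,240:400]
cv2.imwrite("pics/w3c.png",cv2.resize(im,None,fx=5,fy=4.2,interpolation=cv2.INTER_CUBIC)); 
E
```

```text
-0.0228 face rim 295.5 337.2 257.4 276.7
[[263.6, 287.3], [368.4, 287.5], [366.9, 304.5], [265.3, 304.3], [345.7, 206.1], [289.6, 206.1]]
-0.02 face rim 295.9 336.9 254.8 273.4
[[264.8, 283.6], [367.4, 283.8], [366.0, 300.6], [266.3, 300.4], [345.4, 205.0], [290.0, 205.0]]
-0.026 face rim 295.0 337.6 260.5 280.6
[[262.2, 291.6], [369.6, 291.9], [368.0, 309.1], [264.0, 308.9], [346.1, 207.4], [289.2, 207.4]]
```

View pics/w3c.png

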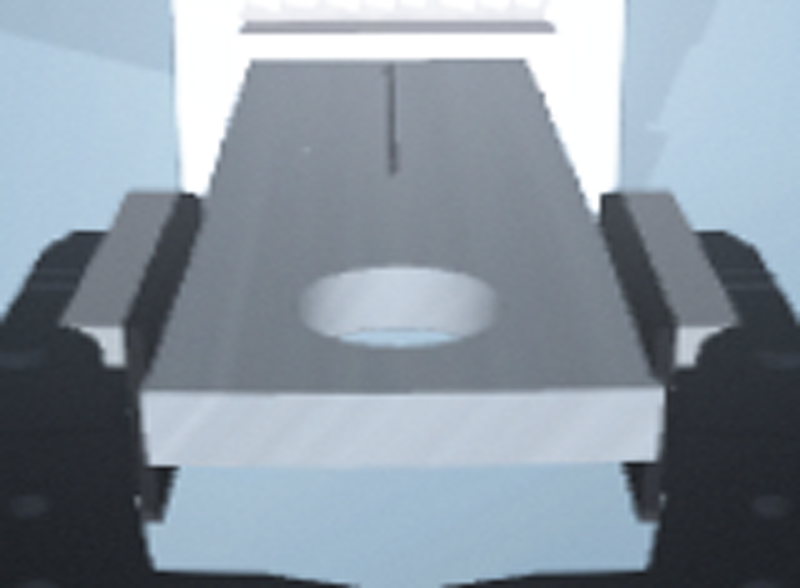

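```bash
python3 - <<'E'
from h import *
plan([.445,-.217,.185],1.277)
E
```

```text
clk 3.3 pos [0.5223 0.0192 0.1707] xaxis [ 5.5e-03 -2.0e-04 -1.0e+00] yaw 0.297 q [-0.03  0.07  1.51  0.    1.56 -0.33] F [-0.1   0.08  1.5 ] op 0.0391
shift [-0.489 -4.764  6.777] turn -0.98 dist 0.249
```

Request:
apply_moves(
  series=[
    [[-0.5, 0, 0, 0], [-0.5, -1, 1.3, -0.15], [-0.5, -1.8, 2.6, -0.3], [-0.5, -2.6, 3.8, -0.45], [-0.5, -3.4, 5.0, -0.6]],
  ],
)

```text
clock: 3.8
tool_pos: [0.4684, -0.1498, 0.181]
tcp_rot: [0.254, 0.66, -0.254, 0.66]
ft_force: [0.1, 0.2, -2.1]
opening: 0.0393
```

```bash
python3 - <<'E'
from h import *
plan([.445,-.217,.185],1.277)
E
```

```text
clk 3.8 pos [ 0.4684 -0.1498  0.181 ] xaxis [-3.e-04  2.e-04 -1.e+00] yaw 0.8349 q [-0.38 -0.02  1.58  0.    1.59 -1.22] F [ 0.08  0.24 -2.1 ] op 0.0393
shift [-0.134 -2.184  0.926] turn -0.4421 dist 0.0713
```

Request:
apply_moves(
  series=[
    [[-0.1, -0.7, 0.3, -0.13], [-0.1, -1.4, 0.6, -0.26], [-0.1, -2.0, 0.8, -0.38], [-0.1, -2.1, 0.85, -0.42], [-0.1, -2.1, 0.85, -0.42]],
  ],
)

```text
clock: 4.3
tool_pos: [0.4451, -0.2126, 0.1838]
tcp_rot: [0.114, 0.698, -0.114, 0.698]
ft_force: [-0.1, -0.4, -2.5]
opening: 0.0393
```

Request:
apply_moves(
  series=[
    [[0, 0, 0, 0], [0, 0, 0, 0], [0, 0, 0, 0], [0, 0, 0, 0], [0, 0, 0, 0]],
  ],
)

```text
clock: 4.8
tool_pos: [0.4456, -0.2119, 0.1838]
tcp_rot: [0.113, 0.698, -0.113, 0.698]
ft_force: [-0.0, -0.4, -2.0]
opening: 0.0391
```

```bash
python3 - <<'E'
from h import *
plan([.445,-.217,.185],1.277)
np.save("T4.npy",pose(bot.read_state()))
im=bot.camera("wrist");cv2.imwrite("pics/w4.png",im)
plan([.445,-.217,.185],1.277)
cv2.imwrite("pics/w4c.png",cv2.resize(im[160:320,220:420],None,fx=4,fy=3.7,interpolation=cv2.INTER_CUBIC))
E
```

```text
clk 4.8 pos [ 0.4456 -0.2119  0.1838] xaxis [ 1.e-04  1.e-04 -1.e+00] yaw 1.2493 q [-0.52 -0.02  1.57  0.    1.59 -1.77] F [-0.02 -0.36 -2.05] op 0.0391
shift [-0.04  -0.169  0.035] turn -0.0277 dist 0.0053
clk 4.85 pos [ 0.4456 -0.2119  0.1838] xaxis [-0.e+00  1.e-04 -1.e+00] yaw 1.2493 q [-0.52 -0.02  1.57  0.    1.59 -1.77] F [ 1.32 -0.87 -1.93] op 0.0394
shift [-0.04  -0.166  0.035] turn -0.0277 dist 0.0052
```

View pics/w4.png

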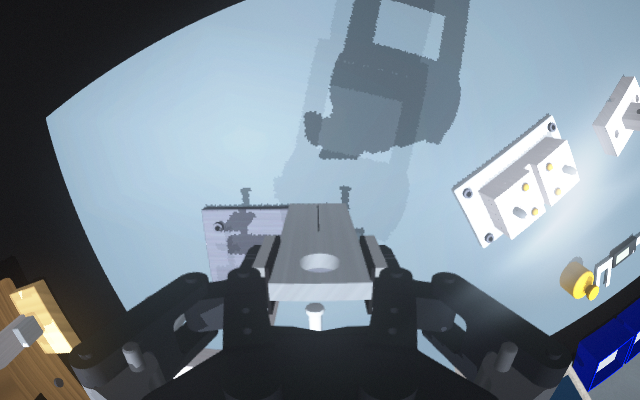

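View pics/w4c.png

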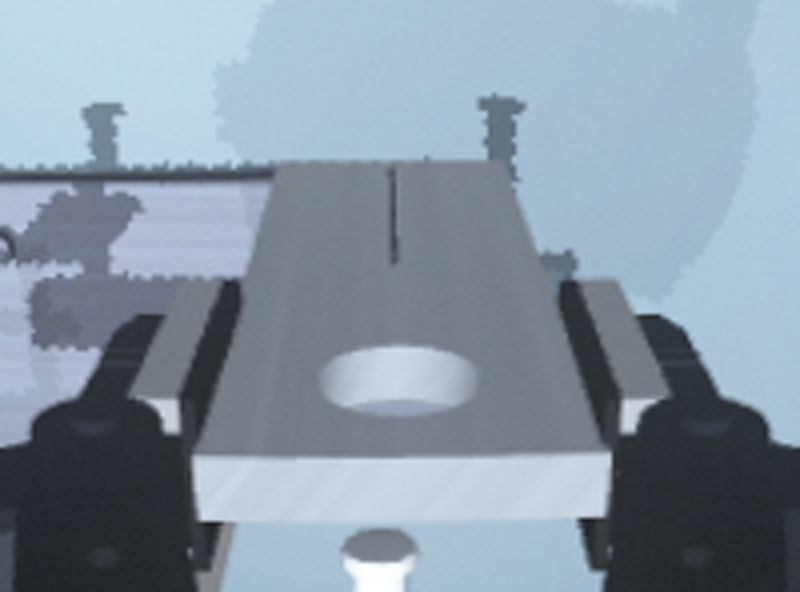

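```bash
python3 - <<'E'
from h import *
T=np.load("T4.npy")
st=(.5269,-.2994,-.294)
a=np.linspace(0,2*np.pi,16,endpoint=False)
f=lambda dy,dz:proj("wrist",W(st,np.c_[-.06+0*a,.055+dy+.006*np.cos(a),.17+dz+.006*np.sin(a)]),T)
def b(q): return [q[:,0].min().round(1),q[:,0].max().round(1),q[:,1].min().round(1),q[:,1].max().round(1)]
for d in ((0,0),(.002,0),(0,.002)): print(d,b(f(*d)))
m=[220+342/4,220+418/4,160+530/3.7,160+572/3.7];print("meas",np.round(m,1))
# gauge in tool at this pic
print("gauge top cols",220+193/4,220+611/4,"row",160+455/3.7,160+521/3.7,"eye",220+320/4,220+478/4,160+345/3.7,160+417/3.7, "bot row",160+161/3.7)
E
```

```text
(0, 0) [np.float64(301.2), np.float64(321.1), np.float64(300.1), np.float64(311.2)]
(0.002, 0) [np.float64(304.5), np.float64(324.4), np.float64(300.0), np.float64(311.2)]
(0, 0.002) [np.float64(301.0), np.float64(321.1), np.float64(301.8), np.float64(313.2)]
meas [305.5 324.5 303.2 314.6]
gauge top cols 268.25 372.75 row 282.97297297297297 300.81081081081084 eye 300.0 339.5 253.24324324324323 272.7027027027027 bot row 203.51351351351352
```

```bash
python3 - <<'E'
from h import *
I=np.eye(4);a=np.linspace(0,2*np.pi,32,endpoint=False)
def m(p):
  e,z,y=p
  q=proj("wrist",np.c_[e+.009*np.sin(a),y+.009*np.cos(a),z-.004+0*a],I)
  r=proj("wrist",[[e-.018,y-.02,z-.004],[e-.018,y+.02,z-.004],[e-.018,y,z-.004],[e-.018,y,z+.004],[e+.092,y,z-.004]],I)
  return np.array([q[:,0].min(),q[:,0].max(),q[:,1].min(),q[:,1].max(),r[0,0],r[1,0],r[2,1],r[3,1],r[4,1]])
for meas in ([300,339.6,253.1,272.9,268.5,372.6,282.9,300.7,204.3],[300,339.5,253.2,272.7,268.25,372.75,283,300.8,203.5]):
  r=least_squares(lambda p:m(p)-meas,[-.021,0,0]);print(r.x.round(4),r.fun.round(1))
  for z in (-.002,0): 
    r=least_squares(lambda p:m([p[0],z,p[1]])-meas,[-.021,0]);print(z,r.x.round(4),r.fun.round(1))
E
```

```text
[-0.0207  0.0003  0.0013] [-0.5  1.2  0.6 -0.7 -0.1 -0.6  0.5 -0.2 -0.2]
-0.002 [-0.0246  0.0013] [-1.2  1.9 -0.5 -1.2 -2.   1.4  0.3  0.3 -1.9]
0 [-0.0213  0.0013] [-0.6  1.3  0.4 -0.8 -0.3 -0.3  0.4 -0.1 -0.4]
[-0.0214 -0.      0.0013] [-0.6  1.4  0.3 -0.6 -0.2 -0.5  0.3 -0.2  0.3]
-0.002 [-0.0246  0.0013] [-1.2  2.  -0.6 -1.  -1.8  1.2  0.2  0.2 -1.1]
0 [-0.0213  0.0013] [-0.6  1.4  0.3 -0.6 -0.1 -0.5  0.3 -0.2  0.4]
```

Request:
apply_moves(
  series=[
    [[0, 0, -1, 0], [0.8, 0, -2, 0], [1.8, 0, -2.2, 0], [2.8, 0, -2.2, 0], [3.3, 0, -2.2, 0]],
  ],
)

```text
clock: 5.35
tool_pos: [0.3816, -0.1904, 0.0824]
tcp_rot: [0.114, 0.699, -0.113, 0.697]
ft_force: [0.3, 0.4, -2.2]
opening: 0.039
```

Request:
apply_moves(
  series=[
    [[0.15, 0, 0, 0], [0.15, 0, 0, 0], [0.2, 0, 0, 0], [0.2, 0, 0, 0], [0.2, 0, 0, 0]],
  ],
)

```text
clock: 5.85
tool_pos: [0.3833, -0.1915, 0.0795]
tcp_rot: [0.113, 0.698, -0.113, 0.698]
ft_force: [1.0, -1.0, -2.2]
opening: 0.0391
```

Request:
apply_moves(
  series=[
    [[0.05, 0, 0, 0], [0.1, 0, 0, 0], [0.15, 0, 0, 0], [0.2, 0, 0, 0], [0.2, 0, 0, 0]],
  ],
)

```text
clock: 6.35
tool_pos: [0.3828, -0.1911, 0.0725]
tcp_rot: [0.113, 0.698, -0.113, 0.698]
ft_force: [0.1, -0.8, -2.1]
opening: 0.0393
```

Request:
apply_moves(
  series=[
    [[0.03, 0, 0, 0], [0.06, 0, 0, 0], [0.06, 0, 0, 0], [0.06, 0, 0, 0], [0.06, 0, 0, 0]],
  ],
)

```text
clock: 6.85
tool_pos: [0.3829, -0.1912, 0.071]
tcp_rot: [0.113, 0.698, -0.113, 0.698]
ft_force: [0.5, -0.0, -3.1]
opening: 0.0392
```

Request:
apply_moves(
  series=[
    [[0.03, 0, 0, 0], [0.06, 0, 0, 0], [0.06, 0, 0, 0], [0.06, 0, 0, 0], [0.06, 0, 0, 0]],
  ],
)

```text
clock: 7.35
tool_pos: [0.383, -0.1913, 0.0693]
tcp_rot: [0.113, 0.698, -0.113, 0.698]
ft_force: [-0.1, 0.8, -0.1]
opening: 0.0395
```

Request:
apply_moves(
  series=[
    [[0.03, 0, 0, 0], [0.06, 0, 0, 0], [0.06, 0, 0, 0], [0.06, 0, 0, 0], [0.06, 0, 0, 0]],
  ],
)

```text
clock: 7.85
tool_pos: [0.3836, -0.1916, 0.0692]
tcp_rot: [0.113, 0.697, -0.113, 0.699]
ft_force: [-3.0, 1.8, 12.3]
opening: 0.0396
```

Request:
apply_moves(
  series=[
    [[-0.5, 0, 0, -0.028], [-1.5, 0, 0, -0.028], [-2.3, 0, 0, -0.028], [-2.6, 0, 0, -0.028], [-2.6, 0, 0, -0.028]],
  ],
)

```text
clock: 8.35
tool_pos: [0.3833, -0.1915, 0.1461]
tcp_rot: [0.103, 0.699, -0.104, 0.7]
ft_force: [0.2, -0.3, -3.0]
opening: 0.039
```

```bash
python3 - <<'E'
from h import *
plan([.5095-.06*.957,-.2361+.06*.29,.1473],1.277)
E
```

```text
clk 8.35 pos [ 0.3833 -0.1915  0.1461] xaxis [ 0.0018 -0.001  -1.    ] yaw 1.2771 q [-0.55 -0.19  1.8   0.    1.53 -1.83] F [ 0.25 -0.26 -3.  ] op 0.039
shift [-0.036 -0.205  2.456] turn 0.0001 dist 0.0739
```

Request:
apply_moves(
  series=[
    [[-0.04, -0.2, 0.8, 0], [-0.04, -0.2, 1.6, 0], [-0.04, -0.2, 2.3, 0], [-0.04, -0.2, 2.45, 0], [-0.04, -0.2, 2.45, 0]],
  ],
)

```text
clock: 8.85
tool_pos: [0.4509, -0.2178, 0.1447]
tcp_rot: [0.104, 0.701, -0.103, 0.698]
ft_force: [-0.6, -0.4, -2.1]
opening: 0.0388
```

Request:
apply_moves(
  series=[
    [[0, 0, 0, 0], [0, 0, 0, 0], [0, 0, 0, 0], [0, 0, 0, 0], [0, 0, 0, 0]],
  ],
)

```text
clock: 9.35
tool_pos: [0.4514, -0.2182, 0.1468]
tcp_rot: [0.103, 0.699, -0.103, 0.7]
ft_force: [-1.2, -0.0, -1.8]
opening: 0.0391
```

```bash
python3 - <<'E'
from h import *
plan([.5095-.06*.957,-.2361+.06*.29,.1473],1.277)
np.save("T5.npy",pose(bot.read_state()))
im=bot.camera("wrist");cv2.imwrite("pics/w5.png",im)
plan([.5095-.06*.957,-.2361+.06*.29,.1473],1.277)
cv2.imwrite("pics/w5c.png",cv2.resize(im[160:320,220:420],None,fx=4,fy=3.7,interpolation=cv2.INTER_CUBIC))
im=bot.camera("scene");cv2.imwrite("pics/s5c.png",cv2.resize(im[200:340,120:260],None,fx=5,fy=4,interpolation=cv2.INTER_CUBIC))
E
```

```text
clk 9.35 pos [ 0.4514 -0.2182  0.1468] xaxis [ 3.e-04 -1.e-04 -1.e+00] yaw 1.2771 q [-0.52  0.03  1.59  0.    1.52 -1.8 ] F [-1.24 -0.03 -1.78] op 0.0391
shift [-0.018 -0.009  0.026] turn 0.0001 dist 0.001
clk 9.4 pos [ 0.4514 -0.2182  0.1467] xaxis [ 3.e-04 -1.e-04 -1.e+00] yaw 1.277 q [-0.52  0.03  1.59  0.    1.52 -1.8 ] F [-0.16  0.36 -2.81] op 0.0394
shift [-0.019 -0.008  0.025] turn 0.0 dist 0.001
```

View pics/w5c.png

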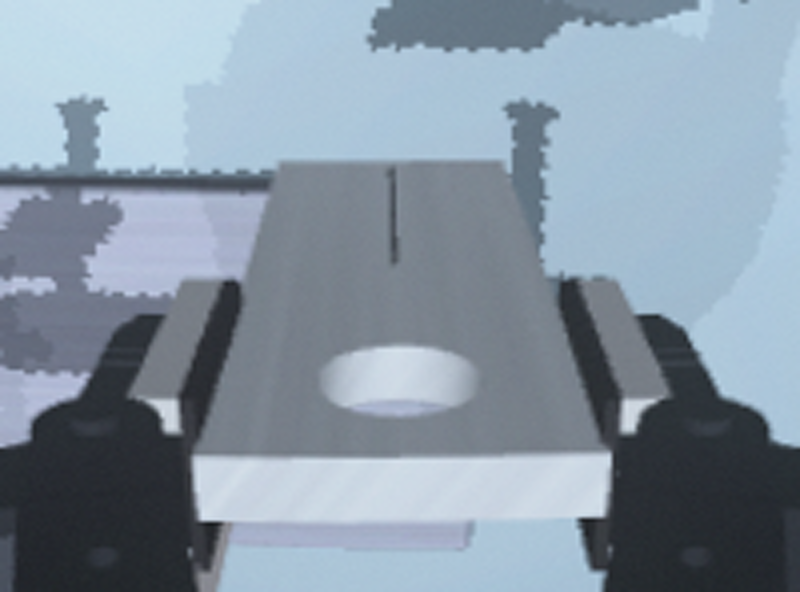

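View pics/s5c.png

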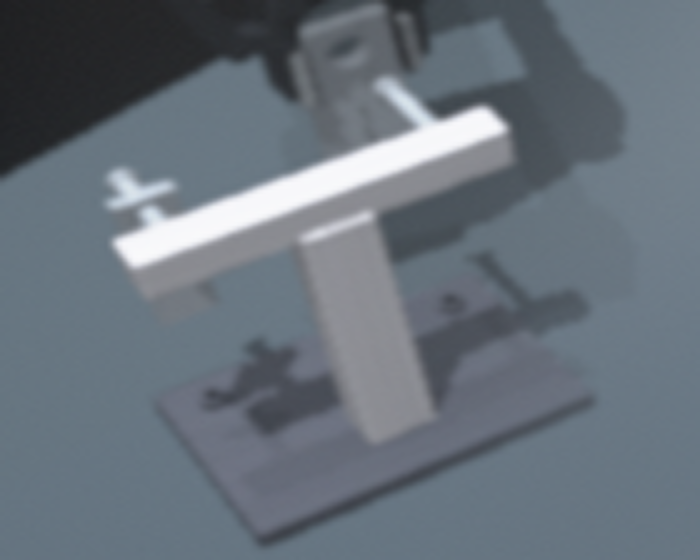

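```bash
python3 - <<'E'
from h import *
T=np.load("T5.npy"); st=(.5269,-.2994,-.294)
f=lambda q:(np.array(q)-[120,200]+.5)*[5,4]
e=(T@[-.0227,0,.004,1])[:3]
print("eye",f(proj("scene",e)),"eye y",e)
print("top corners",f(proj("scene",[(T@[-.0407,y,.004,1])[:3] for y in(-.02,.02)])).tolist(), f(proj("scene",[(T@[-.0407,y,-.004,1])[:3] for y in(-.02,.02)])).tolist())
print("tip",f(proj("scene",W(st,[[-.06,.055,.17],[-.058,.055,.176],[-.06,.049,.17],[-.06,.061,.17]]))).tolist())
print("bar corners",f(proj("scene",W(st,[[.01,.075,.182],[-.01,.075,.182],[-.01,-.075,.182],[.01,-.075,.182]]))).tolist())
im=bot.camera("scene");cv2.imwrite("pics/s5d.png",cv2.resize(im[195:245,170:235],None,fx=11,fy=11,interpolation=cv2.INTER_CUBIC))
g=lambda q:(np.array(q)-[170,195]+.5)*11
print("in d: eye",g(proj("scene",e)),"tip",g(proj("scene",W(st,[-.06,.055,.17]))),"mid",g(proj("scene",W(st,[-.035,.055,.17]))))
E
```

```text
eye [[351.2596041   56.46747711]] eye y [ 0.455232   -0.21935932  0.16946567]
top corners [[297.2822702526963, 45.11275964595768], [388.3842555555927, 13.767519781589499]] [[288.8022732397918, 37.04566348154617], [379.6102709221708, 5.998601369521225]]
tip [[384.0259727890982, 88.79769980861636], [383.6924124189079, 81.82784931492006], [370.3060934405106, 93.71886290206339], [397.6705211916638, 83.90355706002367]]
bar corners [[508.0803791636747, 129.02131915965595], [483.40695910822546, 107.03037514531559], [111.58385846770997, 244.51211725714802], [132.9273955252532, 270.14294488465976]]
in d: eye [[222.77112902 210.28556205]] tip [[294.85714014 299.19367447]] mid [[357.40343291 371.95421986]]
```

View pics/s5d.png

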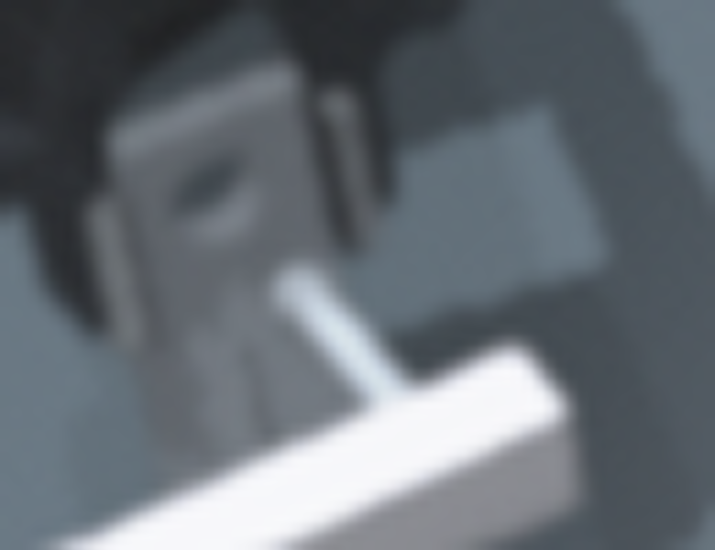

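Request:
apply_moves(
  series=[
    [[-0.02, 0.012, 0.2, 0], [-0.02, 0.012, 0.4, 0], [-0.02, 0.012, 0.6, 0], [-0.02, 0.012, 0.8, 0], [-0.02, 0.012, 0.9, 0]],
  ],
)

```text
clock: 10.0
tool_pos: [0.4781, -0.2259, 0.147]
tcp_rot: [0.103, 0.7, -0.103, 0.699]
ft_force: [-0.3, -0.4, -2.1]
opening: 0.0389
```

Request:
apply_moves(
  series=[
    [[0, 0, 0.1, 0], [0, 0, 0.2, 0], [0, 0, 0.3, 0], [0, 0, 0.4, 0], [0, 0, 0.5, 0]],
  ],
)

```text
clock: 10.5
tool_pos: [0.492, -0.2301, 0.1472]
tcp_rot: [0.103, 0.699, -0.103, 0.7]
ft_force: [-0.9, -0.7, -3.1]
opening: 0.0388
```

```bash
python3 - <<'E'
from h import *
plan([.5095-.008*.957,-.2361+.008*.29,.1473],1.277)
im=bot.camera("scene");cv2.imwrite("pics/s6.png",cv2.resize(im[195:245,170:235],None,fx=11,fy=11,interpolation=cv2.INTER_CUBIC))
E
```

```text
clk 10.5 pos [ 0.492  -0.2301  0.1472] xaxis [ 1.e-04  0.e+00 -1.e+00] yaw 1.2771 q [-0.51  0.14  1.47  0.    1.53 -1.78] F [-0.87 -0.72 -3.08] op 0.0388
shift [-0.003 -0.022  0.348] turn 0.0001 dist 0.0105
```

View pics/s6.png

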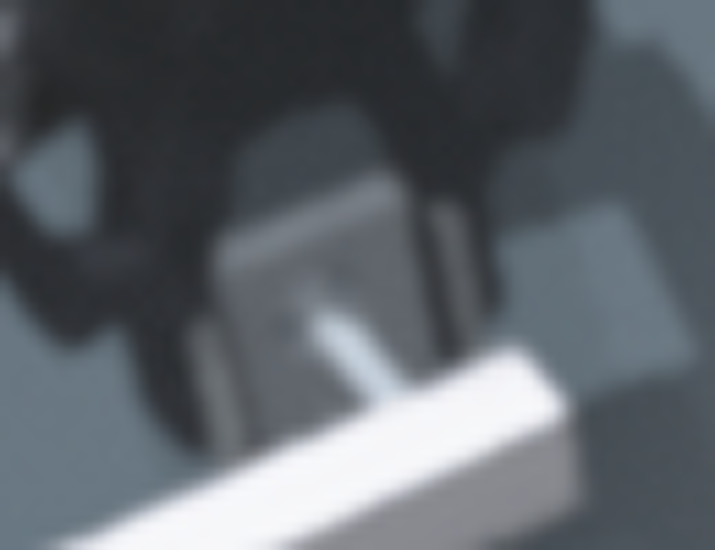

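Request:
apply_moves(
  series=[
    [[0, 0, 0.15, 0], [0, 0, 0.35, 0], [0.05, 0, 0.4, 0], [0.1, 0, 0.4, 0], [0.14, 0, 0.4, 0]],
  ],
)

```text
clock: 11.05
tool_pos: [0.5032, -0.2334, 0.1426]
tcp_rot: [0.104, 0.7, -0.103, 0.699]
ft_force: [-0.4, 0.5, -3.0]
opening: 0.039
```

Request:
apply_moves(
  series=[
    [[0.02, 0, 0, 0], [0.03, 0, 0, 0], [0.03, 0, 0, 0], [0.03, 0, 0, 0], [0.03, 0, 0, 0]],
  ],
)

```text
clock: 11.55
tool_pos: [0.5033, -0.2335, 0.1421]
tcp_rot: [0.103, 0.699, -0.103, 0.7]
ft_force: [-0.1, -0.6, -1.3]
opening: 0.0392
```

Request:
apply_moves(
  series=[
    [[0.03, 0, 0, 0], [0.03, 0, 0, 0], [0.03, 0, 0, 0], [0.03, 0, 0, 0], [0.03, 0, 0, 0]],
  ],
)

```text
clock: 12.05
tool_pos: [0.5034, -0.2336, 0.1418]
tcp_rot: [0.103, 0.699, -0.104, 0.7]
ft_force: [-2.8, 1.7, 5.2]
opening: 0.039
```

Request:
apply_moves(
  series=[
    [[0, 0, 0, 0], [0, 0, 0, 0], [0, 0, 0, 0], [0, 0, 0, 0], [0, 0, 0, 0]],
  ],
  jaw=52,
)

```text
clock: 12.55
tool_pos: [0.5033, -0.2335, 0.141]
tcp_rot: [0.104, 0.7, -0.103, 0.699]
ft_force: [-0.1, 0.4, -0.0]
opening: 0.0521
```

```bash
python3 - <<'E'
from h import *
plan([.5095-.008*.957,-.2361+.008*.29,.1423],1.277)
im=bot.camera("scene");cv2.imwrite("pics/s7.png",cv2.resize(im[190:245,165:240],None,fx=10,fy=10,interpolation=cv2.INTER_CUBIC))
im=bot.camera("wrist");cv2.imwrite("pics/w7.png",im)
E
```

```text
clk 12.55 pos [ 0.5033 -0.2335  0.141 ] xaxis [-1.e-04  2.e-04 -1.e+00] yaw 1.2771 q [-0.5   0.18  1.44  0.    1.52 -1.78] F [-0.15  0.43 -0.04] op 0.0521
shift [-0.042 -0.023 -0.044] turn 0.0001 dist 0.002
```

View pics/s7.png

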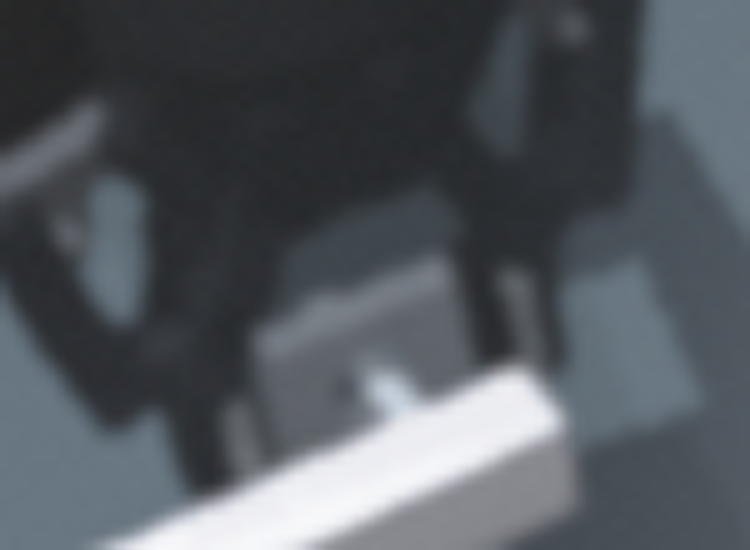

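View pics/w7.png

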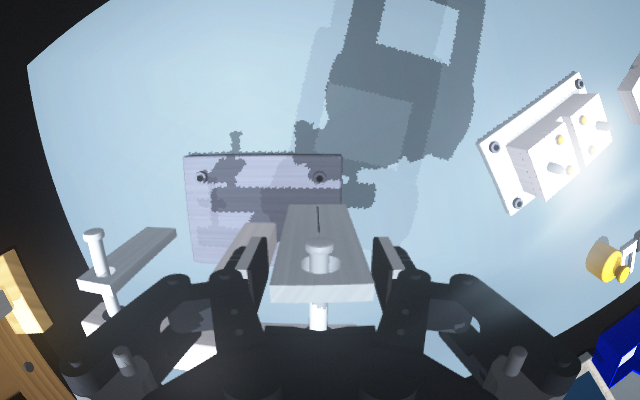

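Request:
apply_moves(
  series=[
    [[-0.2, 0, 0, 0], [-0.7, 0, 0, 0], [-1.4, 0, 0, 0], [-2.2, 0, 0, 0], [-2.8, 0, 0, 0]],
  ],
)

```text
clock: 13.15
tool_pos: [0.5037, -0.2337, 0.2285]
tcp_rot: [0.103, 0.698, -0.104, 0.701]
ft_force: [1.0, -0.3, 0.2]
opening: 0.0517
```

```bash
python3 - <<'E'
from h import *
# target above upper jaw: tool y along jaw y or x? report both
for yaw in (.487,.487+np.pi/2): plan([.4802,.2447,.2],yaw)
im=bot.camera("scene");cv2.imwrite("pics/s8.png",cv2.resize(im[190:340,120:260],None,fx=5,fy=4,interpolation=cv2.INTER_CUBIC))
E
```

```text
clk 13.15 pos [ 0.5037 -0.2337  0.2285] xaxis [ 0.0029 -0.0014 -1.    ] yaw 1.2771 q [-0.5   0.14  1.32  0.    1.69 -1.78] F [ 0.99 -0.28  0.23] op 0.0517
shift [ 0.925 15.038 -5.369] turn 0.7901 dist 0.4798
clk 13.15 pos [ 0.5037 -0.2337  0.2285] xaxis [ 0.0029 -0.0014 -1.    ] yaw 1.2771 q [-0.5   0.14  1.32  0.    1.69 -1.78] F [ 0.99 -0.28  0.23] op 0.0517
shift [ 0.925 15.038 -5.369] turn -0.7807 dist 0.4798
```

View pics/s8.png

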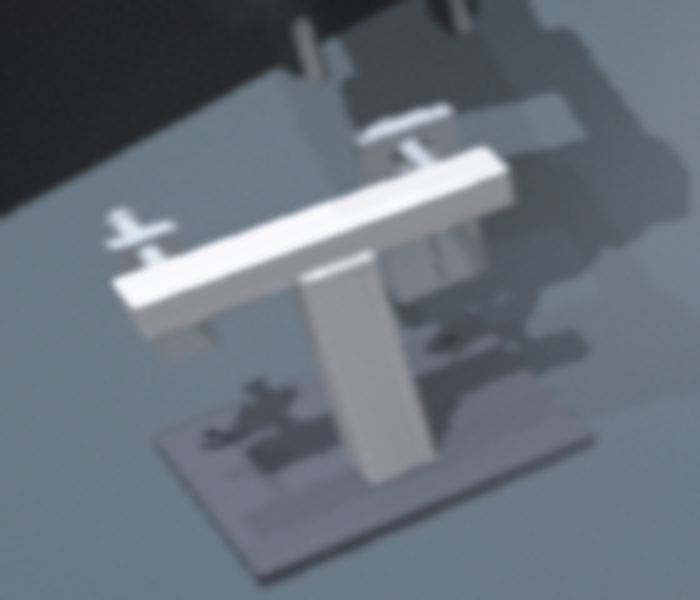

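Request:
apply_moves(
  series=[
    [[0, 0.8, -0.3, 0.08], [0, 2.2, -0.8, 0.16], [0.1, 3.7, -1.3, 0.26], [0.2, 5.2, -1.8, 0.34], [0.3, 6.6, -2.3, 0.42]],
  ],
  jaw=60,
)

```text
clock: 13.7
tool_pos: [0.4943, -0.0222, 0.2168]
tcp_rot: [0.248, 0.662, -0.248, 0.663]
ft_force: [-0.1, 0.7, 0.3]
opening: 0.0598
```

```bash
python3 - <<'E'
from h import *
plan([.4802,.2447,.2],.487)
E
```

```text
clk 13.7 pos [ 0.4943 -0.0222  0.2168] xaxis [ 1.3e-03  1.0e-04 -1.0e+00] yaw 0.8537 q [-0.12 -0.03  1.51  0.    1.66 -0.97] F [-0.08  0.73  0.25] op 0.0598
shift [ 0.56   6.395 -6.201] turn 0.3667 dist 0.2678
```

Request:
apply_moves(
  series=[
    [[0.2, 1.1, -1.0, 0.09], [0.4, 2.2, -2.1, 0.18], [0.5, 3.4, -3.3, 0.27], [0.5, 4.6, -4.4, 0.36], [0.5, 5.6, -5.4, 0.36]],
  ],
)

```text
clock: 14.2
tool_pos: [0.4816, 0.2115, 0.2018]
tcp_rot: [0.362, 0.607, -0.362, 0.608]
ft_force: [0.6, -0.2, 0.9]
opening: 0.0601
```

```bash
python3 - <<'E'
from h import *
plan([.4802,.2447,.2],.487)
E
```

```text
clk 14.2 pos [0.4816 0.2115 0.2018] xaxis [ 9.e-04  6.e-04 -1.e+00] yaw 0.4954 q [ 0.34  0.06  1.45  0.    1.63 -0.15] F [ 0.62 -0.19  0.85] op 0.0601
shift [ 0.061  0.485 -0.997] turn 0.0084 dist 0.0333
```

Request:
apply_moves(
  series=[
    [[0.06, 0.3, -0.6, 0.008], [0.06, 0.48, -1, 0.008], [0.06, 0.48, -1, 0.008], [0.06, 0.48, -1, 0.008], [0.06, 0.48, -1, 0.008]],
  ],
)

```text
clock: 14.7
tool_pos: [0.4808, 0.2411, 0.1997]
tcp_rot: [0.365, 0.606, -0.364, 0.606]
ft_force: [0.4, 0.1, 0.4]
opening: 0.0598
```

Request:
apply_moves(
  series=[
    [[0, 0, 0, 0], [0, 0, 0, 0], [0, 0, 0, 0], [0, 0, 0, 0], [0, 0, 0, 0]],
  ],
)

```text
clock: 15.2
tool_pos: [0.4805, 0.2422, 0.1994]
tcp_rot: [0.364, 0.606, -0.364, 0.606]
ft_force: [-0.1, -0.0, -0.7]
opening: 0.06
```

```bash
python3 - <<'E'
from h import *
plan([.4802,.2447,.2],.487)
np.save("T9.npy",pose(bot.read_state()))
im=bot.camera("wrist");cv2.imwrite("pics/w9.png",im)
cv2.imwrite("pics/w9c.png",cv2.resize(im[110:270,250:400],None,fx=5,fy=3.7,interpolation=cv2.INTER_CUBIC))
p=(.4802,.2445,.487)
L=[[.028,.06,.028],[-.028,.06,.028],[-.028,-.06,.028],[.028,-.06,.028],[0,.042,.028],[0,-.042,.028],[.01,.02,.07],[-.01,.02,.07],[-.01,-.02,.07],[.01,-.02,.07]]
q=proj("wrist",W(p,L),np.load("T9.npy")); print(((q-[250,110]+.5)*[5,3.7]).round(0).tolist())
E
```

```text
clk 15.2 pos [0.4805 0.2422 0.1994] xaxis [ 1.e-04  1.e-04 -1.e+00] yaw 0.4891 q [ 0.4   0.1   1.41  0.    1.63 -0.09] F [-0.1  -0.02 -0.65] op 0.06
shift [-0.019  0.032 -0.078] turn 0.0021 dist 0.0026
[[488.0, 44.0], [209.0, 44.0], [219.0, 460.0], [476.0, 460.0], [348.0, 109.0], [348.0, 402.0], [404.0, 213.0], [291.0, 213.0], [293.0, 372.0], [402.0, 373.0]]
```

View pics/w9.png

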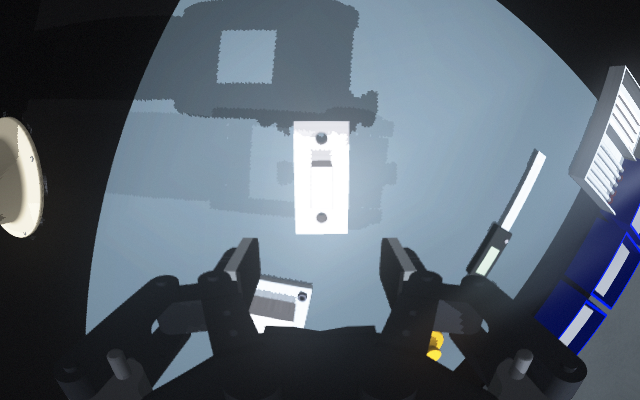

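View pics/w9c.png

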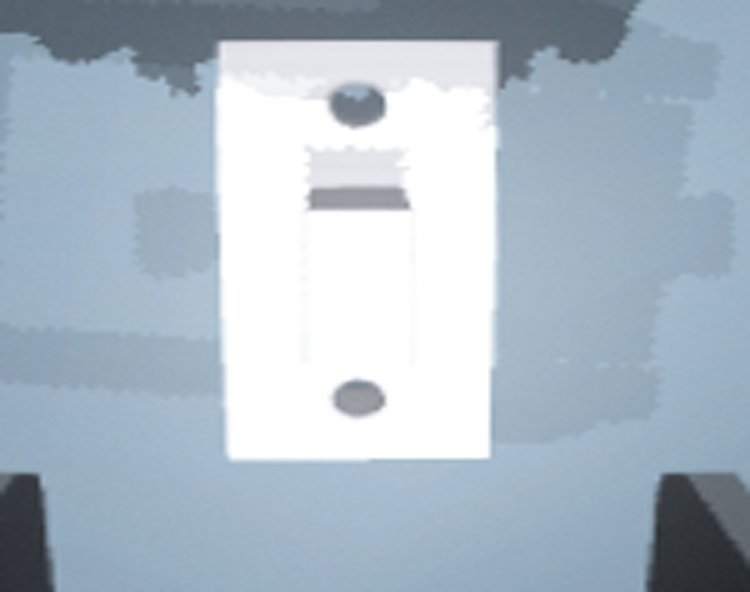

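Request:
apply_moves(
  series=[
    [[1.2, 0.03, -0.07, 0.002], [2.6, 0.03, -0.07, 0.002], [3.8, 0.03, -0.07, 0.002], [4.6, 0.03, -0.07, 0.002], [5, 0.03, -0.07, 0.002]],
  ],
  jaw=45,
)

```text
clock: 15.75
tool_pos: [0.4789, 0.244, 0.0467]
tcp_rot: [0.363, 0.607, -0.366, 0.605]
ft_force: [-0.5, -0.1, -0.2]
opening: 0.0448
```

Request:
apply_moves(
  series=[
    [[0, 0, 0, 0], [0, 0, 0, 0], [0, 0, 0, 0], [0, 0, 0, 0], [0, 0, 0, 0]],
  ],
)

```text
clock: 16.25
tool_pos: [0.4807, 0.2447, 0.0504]
tcp_rot: [0.365, 0.605, -0.364, 0.606]
ft_force: [-0.5, -0.5, 0.4]
opening: 0.045
```

```bash
python3 - <<'E'
from h import *
plan([.4802,.2445,.035],.487)
im=bot.camera("wrist");cv2.imwrite("pics/w10.png",im)
E
```

```text
clk 16.25 pos [0.4807 0.2447 0.0504] xaxis [ 1.5e-03  7.0e-04 -1.0e+00] yaw 0.4871 q [ 0.4   0.23  1.58  0.    1.33 -0.08] F [-0.46 -0.49  0.42] op 0.045
shift [ 0.512 -0.02  -0.001] turn 0.0001 dist 0.0154
```

View pics/w10.png

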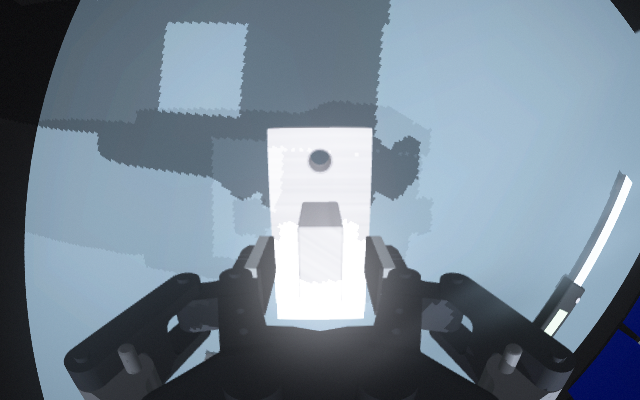

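Request:
apply_moves(
  series=[
    [[0.2, -0.01, 0, 0], [0.4, -0.01, 0, 0], [0.5, -0.01, 0, 0], [0.5, -0.01, 0, 0], [0.5, -0.01, 0, 0]],
  ],
)

```text
clock: 16.8
tool_pos: [0.4799, 0.2444, 0.0343]
tcp_rot: [0.365, 0.606, -0.365, 0.606]
ft_force: [0.4, 0.2, -0.5]
opening: 0.0448
```

Request:
apply_moves(
  series=[
    [[0, 0, 0, 0], [0, 0, 0, 0], [0, 0, 0, 0], [0, 0, 0, 0], [0, 0, 0, 0]],
  ],
  jaw=5,
)

```text
clock: 17.3
tool_pos: [0.4804, 0.2446, 0.0348]
tcp_rot: [0.365, 0.606, -0.364, 0.606]
ft_force: [2.7, 1.2, 0.6]
opening: 0.0192
```

```bash
python3 - <<'E'
from h import *
plan([.4802,.2445,.035],.487)
im=bot.camera("wrist");cv2.imwrite("pics/w11.png",im)
E
```

```text
clk 17.3 pos [0.4804 0.2446 0.0348] xaxis [ 1.2e-03  6.0e-04 -1.0e+00] yaw 0.4871 q [ 0.4   0.25  1.59  0.    1.3  -0.08] F [2.69 1.15 0.6 ] op 0.0192
shift [-0.007 -0.007 -0.   ] turn 0.0001 dist 0.0003
```

View pics/w11.png

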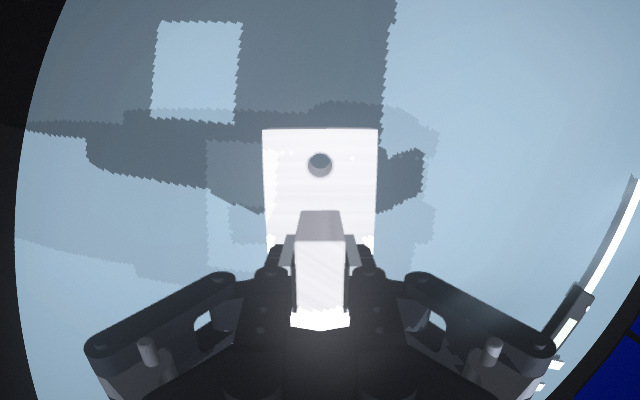

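Request:
apply_moves(
  series=[
    [[-0.3, 0, 0, 0], [-1, 0, 0, 0], [-2, 0, 0, 0], [-3, 0, 0, 0], [-3.8, 0, 0, 0]],
  ],
)

```text
clock: 17.85
tool_pos: [0.4793, 0.2441, 0.1496]
tcp_rot: [0.364, 0.606, -0.365, 0.606]
ft_force: [-0.6, 0.6, -5.7]
opening: 0.019
```

```bash
python3 - <<'E'
from h import *
plan([.5192,.0207,.150],.298)
E
```

```text
clk 17.85 pos [0.4793 0.2441 0.1496] xaxis [-1.4e-03 -6.0e-04 -1.0e+00] yaw 0.4871 q [ 0.4   0.13  1.48  0.    1.53 -0.08] F [-0.59  0.61 -5.72] op 0.019
shift [-0.012 -2.312  7.203] turn 0.1891 dist 0.227
```

Request:
apply_moves(
  series=[
    [[0, -0.4, 1.2, 0.05], [0, -0.9, 2.8, 0.09], [0, -1.4, 4.4, 0.13], [0, -1.9, 5.9, 0.17], [0, -2.3, 7, 0.189]],
  ],
)

```text
clock: 18.35
tool_pos: [0.5164, 0.0238, 0.1477]
tcp_rot: [0.42, 0.569, -0.422, 0.567]
ft_force: [0.6, -0.0, -5.8]
opening: 0.0194
```

Request:
apply_moves(
  series=[
    [[0, 0, 0.2, 0], [0, 0, 0.2, 0], [0, 0, 0.2, 0], [0, 0, 0.2, 0], [0, 0, 0.2, 0]],
  ],
)

```text
clock: 18.85
tool_pos: [0.5188, 0.0219, 0.1483]
tcp_rot: [0.42, 0.569, -0.42, 0.569]
ft_force: [-0.7, 1.0, -5.0]
opening: 0.0194
```

```bash
python3 - <<'E'
from h import *
plan([.5192,.0207,.150],.298)
np.save("T12.npy",pose(bot.read_state()))
im=bot.camera("wrist");cv2.imwrite("pics/w12.png",im)
im=bot.camera("scene");cv2.imwrite("pics/s12.png",cv2.resize(im[140:260,240:360],None,fx=6,fy=5,interpolation=cv2.INTER_CUBIC))
E
```

```text
clk 18.85 pos [0.5188 0.0219 0.1483] xaxis [-4.e-04  2.e-04 -1.e+00] yaw 0.3 q [-0.03  0.08  1.54  0.    1.52 -0.33] F [-0.66  1.   -4.95] op 0.0194
shift [-0.057 -0.     0.042] turn 0.002 dist 0.0021
```

View pics/w12.png

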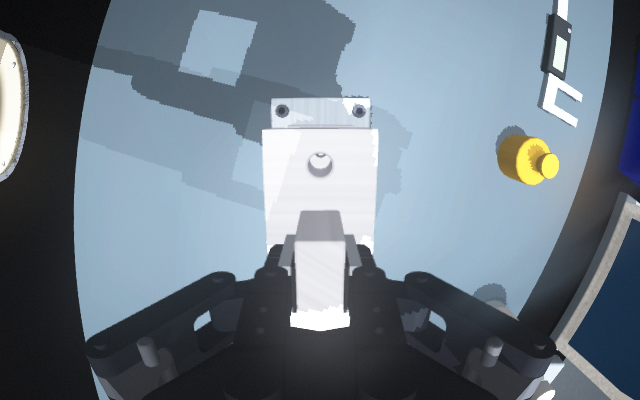

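View pics/s12.png

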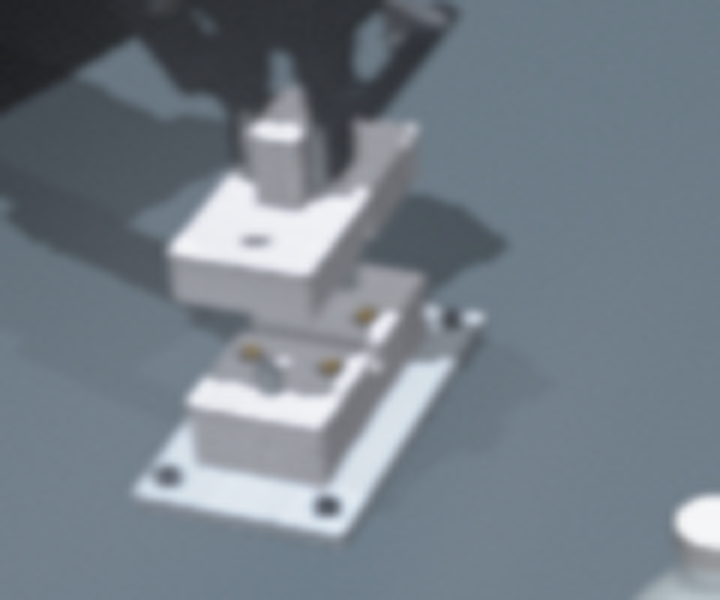

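```bash
python3 - <<'E'
from h import *
im=cv2.imread("pics/w12.png")
cv2.imwrite("pics/w12c.png",cv2.resize(im[90:200,255:385],None,fx=6,fy=5,interpolation=cv2.INTER_CUBIC))
T=np.load("T12.npy"); f=lambda q:((q-[255,90]+.5)*[6,5]).round(0).tolist()
# jaw in tool frame: underside at tool x=+.0348, top at .0068; +42 hole at tool z=-.042
I=np.eye(4)
print("hole top",f(proj("wrist",[[.0068,0,-.042],[.0068,.006,-.042],[.0068,0,-.048],[.0068,0,-.036]],I)))
print("block corners",f(proj("wrist",[[.0068,-.028,-.06],[.0068,.028,-.06]],I)))
p=(.5192,.0207,.298)
print("base",f(proj("wrist",W(p,[[-.045,.085,.012],[.045,.085,.012]]),T)),"dowel tip,shoulder",f(proj("wrist",W(p,[[0,.042,.074],[0,.042,.065]]),T)))
E
```

```text
hole top [[373.0, 389.0], [447.0, 389.0], [373.0, 328.0], [373.0, 450.0]]
block corners [[25.0, 209.0], [721.0, 208.0]]
base [[80.0, 47.0], [685.0, 47.0]] dowel tip,shoulder [[379.0, 321.0], [380.0, 314.0]]
```

View pics/w12c.png

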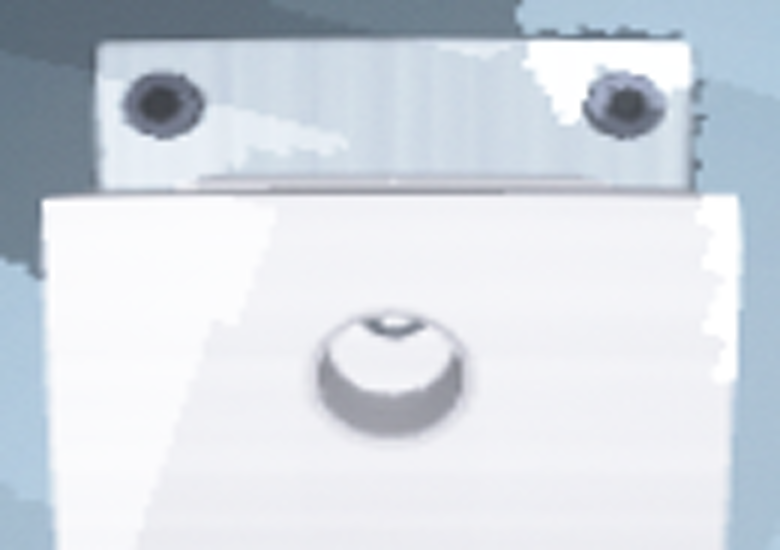

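Request:
apply_moves(
  series=[
    [[0.3, 0, 0.04, 0.002], [0.6, 0, 0.04, 0.002], [0.9, 0, 0.04, 0.002], [1.2, 0, 0.04, 0.002], [1.2, 0, 0.04, 0.002]],
  ],
)

```text
clock: 19.45
tool_pos: [0.5183, 0.0197, 0.1102]
tcp_rot: [0.42, 0.569, -0.422, 0.567]
ft_force: [-0.1, 0.2, -5.1]
opening: 0.0192
```

Request:
apply_moves(
  series=[
    [[0, 0, 0, 0], [0, 0, 0, 0], [0, 0, 0, 0], [0, 0, 0, 0], [0, 0, 0, 0]],
  ],
)

```text
clock: 19.95
tool_pos: [0.5195, 0.0197, 0.1126]
tcp_rot: [0.421, 0.568, -0.421, 0.568]
ft_force: [0.1, 0.5, -6.3]
opening: 0.0193
```

```bash
python3 - <<'E'
from h import *
plan([.5192,.0207,.1],.298)
im=bot.camera("wrist");cv2.imwrite("pics/w13c.png",cv2.resize(im[90:200,255:385],None,fx=6,fy=5,interpolation=cv2.INTER_CUBIC))
E
```

```text
clk 19.95 pos [0.5195 0.0197 0.1126] xaxis [ 5.e-04  1.e-04 -1.e+00] yaw 0.2961 q [-0.03  0.11  1.58  0.    1.45 -0.33] F [ 0.13  0.45 -6.27] op 0.0193
shift [ 0.422 -0.001 -0.036] turn -0.0019 dist 0.0127
```

View pics/w13c.png

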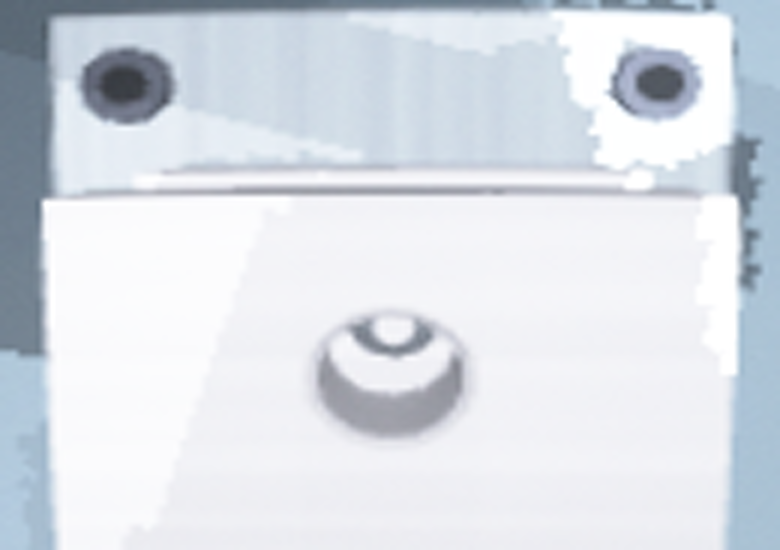

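Request:
apply_moves(
  series=[
    [[0.05, 0, -0.036, -0.001], [0.1, 0, -0.036, -0.001], [0.2, 0, -0.036, -0.001], [0.25, 0, -0.036, -0.001], [0.25, 0, -0.036, -0.001]],
  ],
)

```text
clock: 20.5
tool_pos: [0.5189, 0.0207, 0.1044]
tcp_rot: [0.42, 0.569, -0.421, 0.568]
ft_force: [-0.4, 0.0, -5.0]
opening: 0.019
```

```bash
python3 - <<'E'
from h import *
plan([.5192,.0207,.1],.298)
im=bot.camera("wrist");cv2.imwrite("pics/w14c.png",cv2.resize(im[90:200,255:385],None,fx=6,fy=5,interpolation=cv2.INTER_CUBIC))
E
```

```text
clk 20.5 pos [0.5189 0.0207 0.1044] xaxis [-8.e-04  1.e-04 -1.e+00] yaw 0.2972 q [-0.03  0.12  1.59  0.    1.44 -0.33] F [-0.37  0.05 -5.03] op 0.019
shift [0.147 0.01  0.003] turn -0.0008 dist 0.0044
```

View pics/w14c.png

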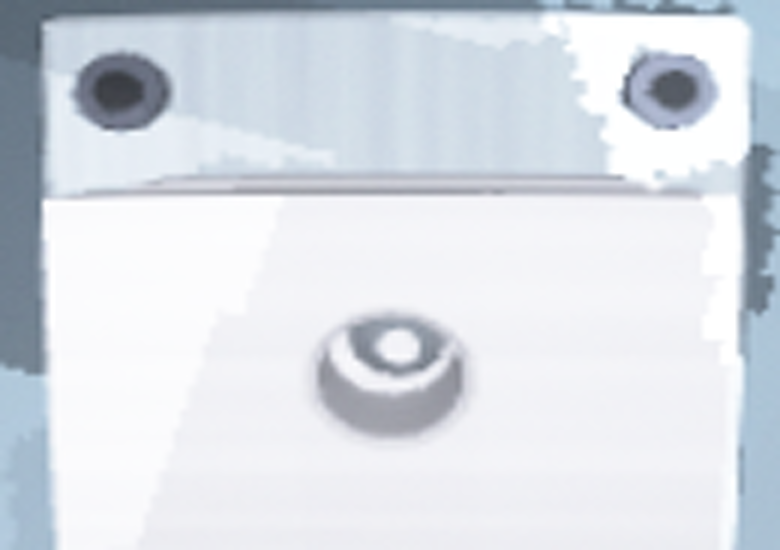

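Request:
apply_moves(
  series=[
    [[0.06, 0.015, 0, 0], [0.12, 0.015, 0, 0], [0.2, 0.015, 0, 0], [0.28, 0.015, 0, 0], [0.33, 0.015, 0, 0]],
  ],
)

```text
clock: 21.05
tool_pos: [0.5194, 0.0208, 0.0946]
tcp_rot: [0.42, 0.569, -0.421, 0.568]
ft_force: [0.1, -0.7, -5.0]
opening: 0.0194
```

```bash
python3 - <<'E'
from h import *
plan([.5192,.0207,.0868],.298)
im=bot.camera("wrist");cv2.imwrite("pics/w15c.png",cv2.resize(im[90:200,255:385],None,fx=6,fy=5,interpolation=cv2.INTER_CUBIC))
print(bot.read_state()["ft_torque"])
E
```

```text
clk 21.05 pos [0.5194 0.0208 0.0946] xaxis [-4.e-04  1.e-04 -1.e+00] yaw 0.2971 q [-0.03  0.13  1.6   0.    1.42 -0.33] F [ 0.1  -0.68 -5.01] op 0.0194
shift [ 0.261 -0.007  0.001] turn -0.0009 dist 0.0078
[-0.01829245 -0.01259071  0.02657378]
```

View pics/w15c.png

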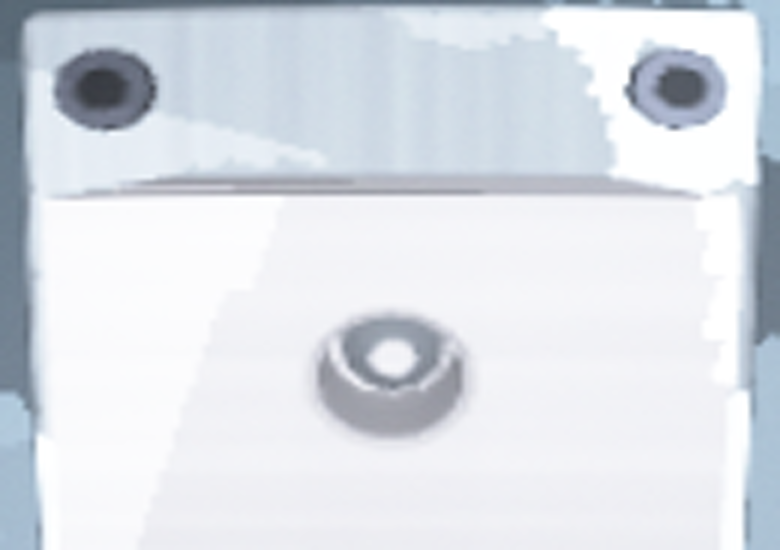

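Request:
apply_moves(
  series=[
    [[0.05, 0, 0, 0], [0.1, 0, 0, 0], [0.15, 0, 0, 0], [0.19, 0, 0, 0], [0.19, 0, 0, 0]],
  ],
)

```text
clock: 21.6
tool_pos: [0.5198, 0.0208, 0.09]
tcp_rot: [0.421, 0.568, -0.42, 0.569]
ft_force: [-3.0, 0.1, 2.8]
opening: 0.0194
```

Request:
apply_moves(
  series=[
    [[0.03, 0, 0, 0], [0.06, 0, 0, 0], [0.08, 0, 0, 0], [0.08, 0, 0, 0], [0.08, 0, 0, 0]],
  ],
)

```text
clock: 22.1
tool_pos: [0.5198, 0.0208, 0.0878]
tcp_rot: [0.421, 0.568, -0.42, 0.569]
ft_force: [-5.1, 0.3, 6.5]
opening: 0.0193
```

Request:
apply_moves(
  series=[
    [[0.02, 0, 0, 0], [0.03, 0, 0, 0], [0.03, 0, 0, 0], [0.03, 0, 0, 0], [0.03, 0, 0, 0]],
  ],
)

```text
clock: 22.6
tool_pos: [0.5198, 0.0208, 0.0871]
tcp_rot: [0.421, 0.568, -0.42, 0.569]
ft_force: [-4.5, -0.6, 7.7]
opening: 0.0191
```

```bash
python3 - <<'E'
from h import *
plan([.5192,.0207,.0868],.298)
E
```

```text
clk 22.6 pos [0.5198 0.0208 0.0871] xaxis [ 0.001 -0.    -1.   ] yaw 0.2972 q [-0.03  0.14  1.61  0.    1.4  -0.33] F [-4.46 -0.64  7.75] op 0.0191
shift [ 0.01  -0.021 -0.003] turn -0.0008 dist 0.0007
```

Request:
apply_moves(
  series=[
    [[0.02, 0, 0, 0], [0.04, 0, 0, 0], [0.04, 0, 0, 0], [0.04, 0, 0, 0], [0.04, 0, 0, 0]],
  ],
)

```text
clock: 23.1
tool_pos: [0.5199, 0.0209, 0.0867]
tcp_rot: [0.421, 0.568, -0.42, 0.569]
ft_force: [-7.8, 0.7, 12.6]
opening: 0.0193
```

Request:
apply_moves(
  series=[
    [[0, 0, 0, 0], [0, 0, 0, 0], [0, 0, 0, 0], [0, 0, 0, 0], [0, 0, 0, 0]],
  ],
)

```text
clock: 23.6
tool_pos: [0.5199, 0.0209, 0.0867]
tcp_rot: [0.421, 0.568, -0.42, 0.569]
ft_force: [-7.0, 0.8, 13.2]
opening: 0.0195
```

Request:
apply_moves(
  series=[
    [[0.015, -0.01, 0, 0], [0.03, -0.02, 0, 0], [0.03, -0.02, 0, 0], [0.03, -0.02, 0, 0], [0.03, -0.02, 0, 0]],
  ],
)

```text
clock: 24.1
tool_pos: [0.5199, 0.0209, 0.0867]
tcp_rot: [0.421, 0.568, -0.42, 0.569]
ft_force: [-7.2, 2.4, 16.6]
opening: 0.0189
```

```bash
python3 - <<'E'
from h import *
plan([.5192,.0207,.0868],.298)
for n in("scene","top","wrist"):
    im=bot.camera(n);cv2.imwrite(f"pics/f_{n}.png",im)
    if n=="scene": cv2.imwrite("pics/f_s.png",cv2.resize(im[140:320,120:340],None,fx=3.5,fy=3.3,interpolation=cv2.INTER_CUBIC))
plan([.5192,.0207,.0868],.298)
E
```

```text
clk 24.1 pos [0.5199 0.0209 0.0867] xaxis [ 2.9e-03  3.0e-04 -1.0e+00] yaw 0.2974 q [-0.03  0.13  1.61  0.    1.4  -0.33] F [-7.17  2.41 16.59] op 0.0189
shift [-0.003 -0.023 -0.002] turn -0.0006 dist 0.0007
clk 24.25 pos [0.5199 0.0209 0.0867] xaxis [ 3.e-03  3.e-04 -1.e+00] yaw 0.2973 q [-0.03  0.13  1.61  0.    1.4  -0.33] F [-7.51  1.31 16.38] op 0.019
shift [-0.003 -0.023 -0.002] turn -0.0007 dist 0.0007
```

View pics/f_s.png

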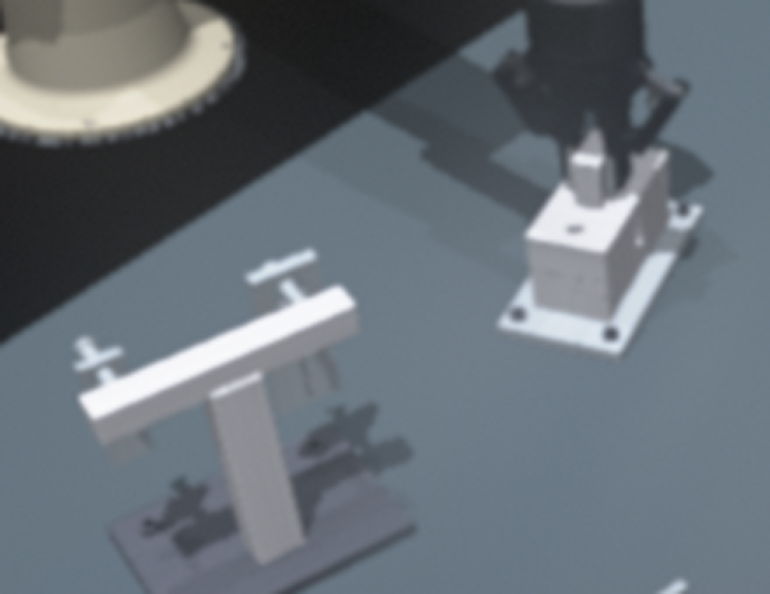

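View pics/f_wrist.png

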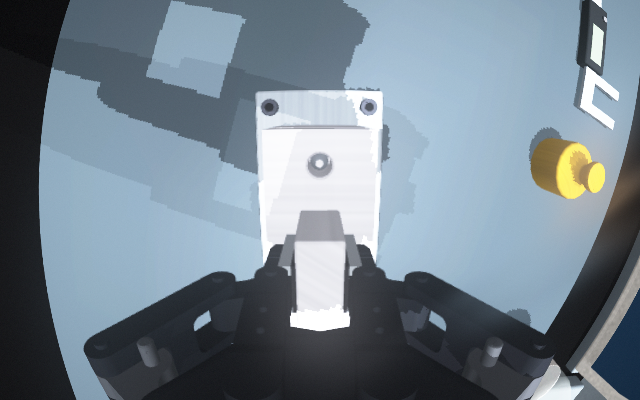

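View pics/f_top.png

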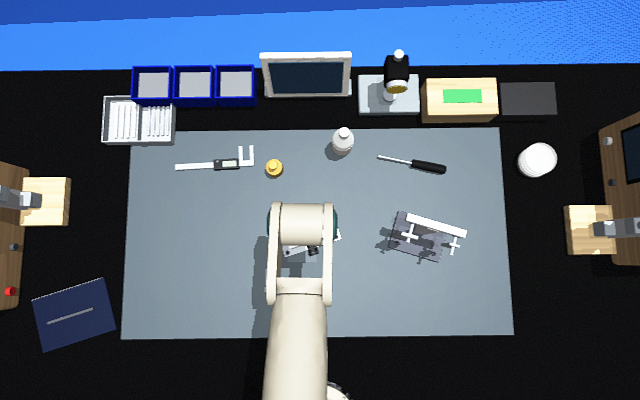

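```bash
python3 - <<'E'
from bench import bot
print(bot.hand_in())
s=bot.read_state();print(s["clock"],s["tool_pos"],s["ft_force"],s["opening"])
E
```

```text
the job is handed in; nothing more can be done
None
the job is handed in; nothing more can be done
```

The job is handed in at about 24 s. The setting gauge hangs by its eye on the free peg, and the arm is still holding the upper jaw pressed shut on the lower jaw. `hand_in` gave no verdict, so the checks below are mine.

- **Gauge:** I touched it on the bench to find how it sat in the grip, threaded it over the peg collar without contact and let it go. The last scene picture shows it still hanging, with the small gauge on its own peg.
- **Upper jaw height and press:** The tool stopped at 86.7 mm, and faces meeting should be 86.8 mm. The vertical force rose about 22 N from carrying the jaw free, where 16 N means the faces have met. No gap shows in the pictures.
- **Upper jaw alignment:** The tool was about 0.7 mm from the measured centre of the lower jaw. It was about 0.001 rad off in turn and tilted 0.003 rad.
- **Other objects:** The bottle, weight, caliper and screwdriver look unmoved in the top view.

**What disagreed:**
- A sideways force of about 7 N along x remained after a small correction, probably the arm flexing against the dowels.
- The wrist camera's calibration was 1–2 mm off. I worked from relative positions and from the touch on the bench instead.

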